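# Rock a jammed mandrel out of the boring jig and hang it on the jig tree

## Robot

A 6-joint arm with a two-finger parallel gripper is mounted at the origin on the work surface. World frame = base frame: x ahead of the robot, y to its left, z up, the work surface at z = 0. Lengths are in m, angles in degrees, forces in N, time in s.
With the tool pointing down it reaches from about 0.35 to 0.925 m from the base axis. Payload 6.4 kg.
Tool frame: the origin (TCP) lies on the centre line of the jaws, within the pads' length; the fingertips stand bot.tips_ahead ahead of it and the grasp point (between the pads) lies 11 mm behind it (bot.tips_ahead is the distance from the TCP to the fingertips, in m); x points along the fingers, y is the direction in which the jaws open and shut, and the axes are right-handed (so a half turn about x gives the same grasp; the last joint's range is limited). The gripper opens to 85 mm and grips with 20 to 120 N. Pads are 22 mm wide; open, the fingers measure 114 mm over their backs; the gripper's body (76 mm by 85 mm) begins 54 mm behind the grasp point. The pads swing forward as they close: fully open they stand 13 mm farther back than shut.
Start: joints at [-78.043, 14.043, 89.255, -0, 76.702, -9.975], TCP at [0.243, -0.603, 0.239] pointing down, gripper open.
Joint ranges: [-179.41, 179.41], [-58.25, 129.5], [7.25, 145.43], [-54.29, 234.29], [11.92, 165.04], [-157.13, 157.13]. Speed limits (degrees/s): [147.25, 147.25, 180, 180, 180, 180].

## Interface

Orientations are given as a 3x3 rotation matrix whose columns are the frame's x, y, z axes.
In Python, from cell import bot, imaging, spotter gives the robot as it stands.
- The arm moves only by the tool play_rows, never from a script. Its arguments are lists of equal length, an entry for each row: "hand": the opening in per cent of the stroke, from 0 (shut) to 100 (fully open); "slide": the shift along the tool's x, y, z in cm, a list of three; "angular": the turn, a rotation vector about the tool's x, y, z in rad, a list of three. In form: {"hand": [hand, ...], "slide": [[x, y, z], ...], "angular": [[rx, ry, rz], ...]}. A call has 1 to 20 rows; each row shifts and turns the commanded pose from where the row before left it, along the tool's axes as they then stand; what a row does not reach is not made up. A row lasts 1/10 s, in which the tool goes at most 50 mm and 8.59 degrees, less where a joint would pass 70% of its speed; a pose out of reach is approached as far as the arm can. A call is refused whole if a number of a shift passes 5 or a number of a turn 0.15, either way. A call with a gripper value outside its range is refused whole. The fingers move at their own pace and stop on an object; "force" is the grip in N (left out, the last holds). Time passes only in rows, so rows that do not move let the fingers close. It gives the time, the measured TCP pose, the force and the opening at its end, in the units of the state.
- bot.observe(): the state, without advancing time (a new reading comes with each control period).
- imaging.snapshot(name): name is "scene" or "top" or "wrist"; returns a dict with "image" (400x640x3 uint8, red, green, blue), "camera_matrix" (3x3 intrinsics, pixels), "rvec" (rotation vector, rad) and "tvec" (3), from world to camera coordinates, as OpenCV has them; the wrist camera has in their place "T_tool_cam" (4x4, takes a point from camera to tool coordinates, whose origin is the TCP and whose axes are the tool frame's). Camera axes: x right, y down, z forward; pixel columns grow to the right and rows downward; lengths in m; the calibration is good to about 2 mm. A picture is of the moment at which its call begins: read the wrist's pose just before it. There is no depth.
- bot.finish_job(): hands the job in, once; it reports no verdict.
Trained networks look in a picture, given as the dict that the camera call returned (one of the last four; its "shot" number tells which), for a name from the list of things; names that differ only in an ending like _2 or _b are one class to them, and where a whole thing is asked for, a point or a joint stands for the part that bears it (a point fixed in the world has none). Each returns a list of dicts, best first, with "p" (0 to 1); they miss things now and then, are a little off and sometimes report something else, mostly with a low value. They report only what shows in the picture. A call takes as long as a camera call.
- spotter.trace(picture, query): "region" (400x640 bool, what is visible of it).
- spotter.pinpoint(picture, query): "centre" ([x, y, z] in m, in the coordinates of the camera as it stood for that picture, good to about 4 mm: a listed point, or the origin of a listed thing).
The state is a dict: "clock": time; "joint_pos": joint angles; "qd": joint speeds; "joint_torque": joint torques, N m; "ee_pos": TCP position; "ee_rot": TCP orientation; "force": force on the tool from outside, world axes, zero at the start; "wrist_torque": the same for the moment, N m; "grip_width": opening from 0.0 (shut) to 1.0 (fully open).
Only numpy, scipy, OpenCV 4.12 (cv2) and the standard library are available. Lean on these libraries where they do the work, as an engineer would, in place of code of your own. Each camera call takes 0.05 s, during which the arm holds its last target.

## Task

First turn the jig tree until its empty fork stands in line over the brass pointer on the foot. Then take the ebony handle of the tapered mandrel that is jammed in the inclined boring jig, rock it about ten degrees to the left and then about ten degrees to the right (as seen from the robot) while easing it up, and draw it out along its slope. Hang it upright by its neck in the empty fork, handle resting on the prongs, let go, and leave everything else on the bench where it lies.

Things in the scene. Friction and masses are not known exactly. Their poses are not given: they have to be found in the camera images.
- mandrel: Loose round mandrel, 150 mm long, about 0.16 kg. Origin: centre of its small lower end; z runs up its axis: steel taper plug 0 to 60 mm (radius 10 growing to 16), steel neck 60 to 90 (radius 7), ebony handle 90 to 150 (radius 16, top bevelled). At the start its lowest 40 mm sit in the socket and the handle leans 30 degrees from vertical towards the robot (along the jig's -x).
- mandrel_collar (a point): Point on the mandrel's axis at the underside of the ebony handle (90 mm from the small end); this face rests on the prongs when hung.
- mandrel_top (a point): Point on the mandrel's axis at the top of the ebony handle (150 mm from the small end).
- boring_jig: Brass hammer boring jig, fixed. Origin on the bench; -x is its front (robot side), y its left, z up. Base plate x -70 to 100, y +-55, 18 mm high; the inclined socket block stands in its middle. Behind, a post (x 65 to 95, y +-15) to z 233.
- guide_bush (a point): Lower end of the steel drill bush (radius 12, z 213 to 243 mm) under the end of the jig's guide arm (jig x -5 to 80, y +-15, z 217 to 233), which overhangs the socket: come in tilted along the mandrel's slope from the robot side, not from straight above.
- socket: The jig's inclined socket block (75 x 94 x 50 mm). Origin: centre of the socket mouth, 85 mm above the bench. z is the socket's axis, out of the mouth, 30 degrees from vertical towards the jig's front; y is the jig's y (left seen from the robot). Tapered hole 40 mm deep. Fixed walls front and back (0.5 mm play): the mandrel rocks only in the y-z plane, about a point some 20 mm below the mouth.
- cheek_left (a joint): Sprung steel cheek that grips the plug's left (+y) side; m of outward slide from the seated position. About 15 N at 0, 2.5 N more per mm, travel -1 to 9 mm. A straight pull meets some 20 N; leant over with the tool it takes only a few N sideways. Once it is 10 mm up along its axis both cheeks meet their inner stops and it comes loose.
- cheek_right (a joint): The same cheek on the plug's right (-y) side.
- tree_foot: Foot of the jig tree, fixed: iron disc radius 68 mm, 18 mm high, with a 10 mm radius post. Origin: on the bench, on the tree's turning axis. The brass pointer lies along the foot's -x, roughly towards the robot.
- pointer_tip (a point): Outer end of the brass pointer on the tree's foot, 113 mm from the turning axis, 7 mm above the bench.
- tree_head (a joint): Turning head of the tree, rad, growing counter-clockwise from above; 0 = empty fork over the pointer; stops at +-1.6; stays where left (friction 0.15 N m). Four forks at 90 degrees, prong tops 150 mm up. Three carry parts fixed to the tree (a mandrel, a brass bush plate, a reamer), reaching at most 60 mm above the prongs and 126 mm from the axis; one fork is empty.
- fork_seat (a point): Middle of the empty fork: between its prongs, level with their tops (150 mm above the bench), 95 mm from the turning axis. The mandrel's collar belongs here. Its direction from the turning axis is the empty fork's direction.
- fork_tip (a point): Outer end of the empty fork, on its centre line between the prong tips, level with the prong tops, 126 mm from the axis. Two prongs, 8 mm wide and high, 22 mm apart, open outwards, running from 68 to 126 mm from the axis; the last 4 mm are turned up by 6 mm. The neck must enter from outside, moving level towards the axis.
- tree_knob (a point): Centre of the brass bar knob on top of the tree, on the turning axis, 189 mm above the bench. The bar is 52 mm long, 14 mm thick and 28 mm high (175 to 203 mm above the bench); its length lies along the line from the axis to the empty fork.
- hammer_stand: Bystander: wooden stand with four piano hammers, 100 x 56 mm, 146 mm high, long side along its x. Origin under its middle.
- bench_weight: Bystander: cast bronze weight, radius 30 mm, 78 mm high. Origin under its middle.
- damper_lever: Bystander: maple lever lying along its x, 150 mm long, 33 mm high.
- try_square: Bystander: zinc try square lying flat, 145 x 95 mm, 14 mm high.
- sanding_paddle: Bystander: wooden paddle lying along its x, 185 mm long, 8 mm high.
- tuning_lever: Bystander: tuning lever lying along its x, 200 mm long, 40 mm high.
- chalk_jar: Bystander: white jar, radius 30 mm, 80 mm high.

How it is judged:
By the outcome, as a careful person would: the job done as asked, in the order asked, and still so for the second after the job is handed in, with the robot touching nothing.
It also fails if it takes over 72 s, if anything falls off the work surface, if the arm or the gripper's body presses on something with over 40 N, if the wrist force passes 120 N, or if a joint passes its speed limit or range.

## Working session

There is one attempt and no reset: what is moved stays moved. The work goes in short steps, Python scripts to look and compute and a tool call to move; the robot and the scene stay as the last step left them, time stands still between calls to the robot, and variables do not carry over. Pictures are saved under pics/ and viewed, and the job is handed in when it is done.

Besides the shell and the picture viewer there is one more tool, called after ">>>" as a command line: name --argument value ..., lists and objects as JSON in quotes. play_rows: Moves the arm, as the interface text tells. Its arguments: {"type":"object","properties":{"hand":{"type":"array","items":{"type":"number"}},"slide":{"type":"array","items":{"type":"array","items":{"type":"number"}}},"angular":{"type":"array","items":{"type":"array","items":{"type":"number"}}},"force":{"type":"number"}},"required":["hand","slide","angular"]}

```bash
ls; mkdir -p pics; cat > h.py <<'E'
import numpy as np, cv2
from cell import bot, imaging, spotter
def cam2w(s,p,st=None):
    p=np.array(p,float)
    if 'rvec' in s:
        R=cv2.Rodrigues(np.array(s['rvec'],float))[0]; return R.T@(p-np.array(s['tvec'],float).ravel())
    T=np.array(s['T_tool_cam']); q=T[:3,:3]@p+T[:3,3]
    return np.array(st['ee_rot'])@q+np.array(st['ee_pos'])
def w2pix(s,P,st=None):
    P=np.array(P,float)
    if 'rvec' in s:
        R=cv2.Rodrigues(np.array(s['rvec'],float))[0]; c=R@P+np.array(s['tvec'],float).ravel()
    else:
        T=np.array(s['T_tool_cam']); q=np.array(st['ee_rot']).T@(P-np.array(st['ee_pos'])); c=T[:3,:3].T@(q-T[:3,3])
    u=np.array(s['camera_matrix'])@c; return u[:2]/u[2]
def save(s,n): cv2.imwrite('pics/'+n+'.png',np.array(s['image'])[:,:,::-1])
def rd(a,n=4): return np.round(np.array(a,float),n).tolist()
E
python3 - <<'E'
from h import *
o=bot.observe(); print(o); print(bot.tips_ahead)
for n in ['scene','top']:
    s=imaging.snapshot(n); save(s,n+'0')
    for q in ['mandrel','mandrel_collar','mandrel_top','boring_jig','guide_bush','socket','tree_foot','pointer_tip','fork_seat','fork_tip','tree_knob','hammer_stand','bench_weight','chalk_jar','tuning_lever','damper_lever','try_square','sanding_paddle']:
        r=spotter.pinpoint(s,q)
        print(n,q,[(round(x['p'],2),rd(cam2w(s,x['centre']))) for x in r[:2]])
print(bot.observe()['clock'])
E
```

```text
pics
{'clock': 0.0, 'joint_pos': array([-7.80445207e+01,  1.40860609e+01,  8.93254594e+01,  1.70355725e-03,
        7.67015431e+01, -9.97453295e+00]), 'qd': array([ 0.06119961, -0.05440598,  0.09619616,  0.09899396, -0.02239726,
        0.04403807]), 'joint_torque': array([-1.06811542e-03, -4.29517758e+01, -3.26125181e+01, -1.29490513e-04,
        5.38878579e-03,  1.41077217e-05]), 'ee_pos': array([ 0.24266251, -0.60241764,  0.23815348]), 'ee_rot': array([[-3.80470100e-04,  3.73467004e-01, -9.27643386e-01],
       [ 1.93651760e-03, -9.27641439e-01, -3.73467015e-01],
       [-9.99998053e-01, -1.93849078e-03, -3.70285597e-04]]), 'force': array([0.91374421, 0.57497398, 0.42857583]), 'wrist_torque': array([-0.0068933 , -0.01343608,  0.01554855]), 'grip_width': 1.000037088124875}
0.008
scene mandrel [(0.7, [0.6363, 0.2402, 0.0471]), (0.53, [0.3645, 0.2433, -0.0019])]
scene mandrel_collar [(0.78, [0.5869, 0.236, 0.1273])]
scene mandrel_top [(0.56, [0.5548, 0.2417, 0.1844]), (0.44, [0.5714, -0.2969, 0.1478])]
scene boring_jig [(0.63, [0.6138, 0.2399, 0.0038])]
scene guide_bush [(0.74, [0.63
[... 1331 characters left out ...]
 [0.6264, -0.2229, 0.0037])]
top pointer_tip [(0.66, [0.5221, -0.256, 0.0094])]
top fork_seat [(0.66, [0.5686, -0.3012, 0.1522]), (0.17, [0.6302, -0.2333, 0.1946])]
top fork_tip [(0.83, [0.5502, -0.3256, 0.1449])]
top tree_knob [(0.7, [0.6292, -0.2294, 0.1901])]
top hammer_stand []
top bench_weight [(0.73, [0.6076, 0.0015, 0.0033]), (0.58, [0.4642, -0.0151, 0.0001])]
top chalk_jar [(0.6, [0.8003, 0.0436, -0.0023]), (0.36, [0.568, -0.2984, 0.1506])]
top tuning_lever [(0.57, [0.4934, -0.4489, 0.0043])]
top damper_lever [(0.77, [0.3628, 0.2481, 0.0015])]
top try_square [(0.75, [0.3544, -0.2473, 0.0015])]
top sanding_paddle [(0.6, [0.6273, -0.2247, 0.0022]), (0.59, [0.5264, 0.4625, 0.0016])]
1.9
```

View pics/scene0.png

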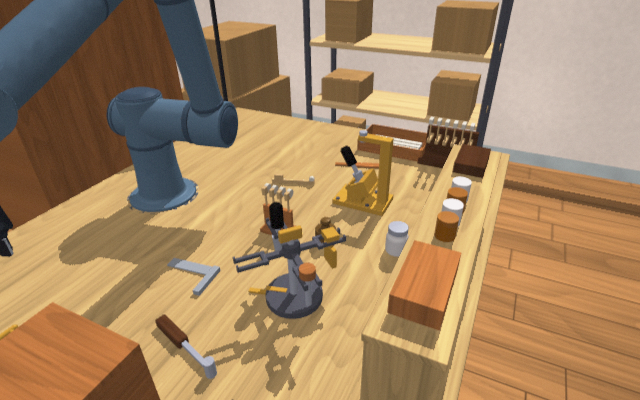

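View pics/top0.png

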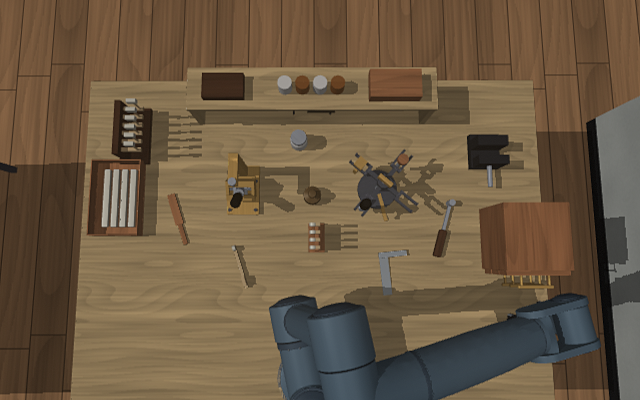

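The scene shows the tree near px (293,260), with the empty fork to the left at (240,262). The jig with the black-handled mandrel is near (360,180). Next I go above the knob.

```bash
cat >> h.py <<'E'
from scipy.spatial.transform import Rotation as Ro
def plan(P0,R0,P1,R1,n,hand):
    """equal rows of straight line + constant rotation in tool frame"""
    R0=np.array(R0);R1=np.array(R1)
    rv=Ro.from_matrix(R0.T@R1).as_rotvec(); 
    sl=[];an=[];R=R0.copy();P=np.array(P0,float)
    for i in range(n):
        tgt=np.array(P0)+(np.array(P1)-np.array(P0))*(i+1)/n
        d=R.T@(tgt-P)*100; d=np.round(d,2); a=np.round(rv/n,4)
        P=P+R@d/100; R=R@Ro.from_rotvec(a).as_matrix()
        sl.append(d.tolist()); an.append(a.tolist())
    print('{"hand":%s,"slide":%s,"angular":%s}'%([hand]*n,sl,an)); print('end',rd(P),'ang',rd(np.degrees(rv),1))
def down(yaw): # tool x down, y at yaw deg
    a=np.radians(yaw); y=np.array([np.cos(a),np.sin(a),0]); x=np.array([0,0,-1.]); return np.stack([x,y,np.cross(x,y)],1)
E
python3 - <<'E'
from h import *
o=bot.observe()
s=imaging.snapshot('top')
im=np.array(s['image'])[:,:,::-1]
cv2.imwrite('pics/topz.png',cv2.resize(im[130:240,200:440],None,fx=3.3,fy=3.3,interpolation=cv2.INTER_CUBIC))
P,R=o['ee_pos'],o['ee_rot']
plan(P,R,[.40,-.46,.36],down(-50),9,100)
plan([.40,-.46,.36],down(-50),[.629,-.226,.36],down(-37.7),9,100)
E
```

```text
{"hand":[100, 100, 100, 100, 100, 100, 100, 100, 100],"slide":[[-1.34, -0.82, -2.21], [-1.34, -0.74, -2.24], [-1.34, -0.67, -2.27], [-1.34, -0.58, -2.29], [-1.35, -0.51, -2.31], [-1.34, -0.42, -2.32], [-1.34, -0.34, -2.33], [-1.34, -0.26, -2.35], [-1.34, -0.18, -2.36]],"angular":[[-0.035, -0.0, 0.0], [-0.035, -0.0, 0.0], [-0.035, -0.0, 0.0], [-0.035, -0.0, 0.0], [-0.035, -0.0, 0.0], [-0.035, -0.0, 0.0], [-0.035, -0.0, 0.0], [-0.035, -0.0, 0.0], [-0.035, -0.0, 0.0]]}
end [0.4, -0.46, 0.36] ang [-18.1, -0.0, 0.0]
{"hand":[100, 100, 100, 100, 100, 100, 100, 100, 100],"slide":[[0.0, -0.36, -3.62], [0.0, -0.27, -3.63], [0.0, -0.18, -3.63], [0.0, -0.09, -3.64], [0.0, -0.01, -3.64], [0.0, 0.07, -3.63], [0.0, 0.17, -3.64], [0.0, 0.25, -3.63], [0.0, 0.34, -3.62]],"angular":[[-0.0239, 0.0, 0.0], [-0.0239, 0.0, 0.0], [-0.0239, 0.0, 0.0], [-0.0239, 0.0, 0.0], [-0.0239, 0.0, 0.0], [-0.0239, 0.0, 0.0], [-0.0239, 0.0, 0.0], [-0.0239, 0.0, 0.0], [-0.0239, 0.0, 0.0]]}
end [0.629, -0.226, 0.36] ang [-12.3, 0.0, 0.0]
```

View pics/topz.png

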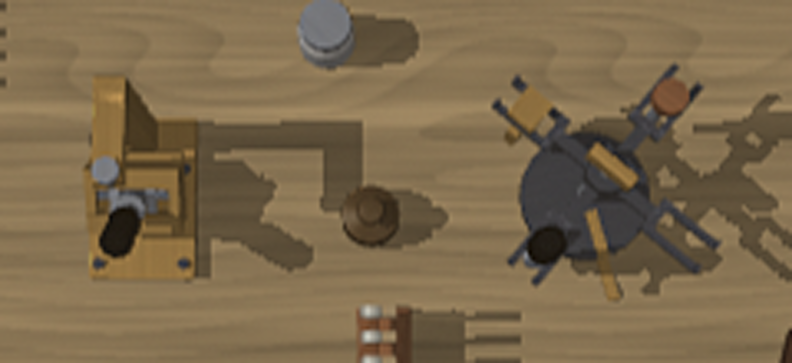

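In the zoom, the empty fork points lower-right, in line with the knob bar at (612,165). The pointer points down at (605,270). So the head must turn clockwise by about 37°.

>>> play_rows --hand '[100, 100, 100, 100, 100, 100, 100, 100, 100, 100, 100, 100, 100, 100, 100, 100, 100, 100, 100]' --slide '[[-1.34, -0.82, -2.21], [-1.34, -0.74, -2.24], [-1.34, -0.67, -2.27], [-1.34, -0.58, -2.29], [-1.35, -0.51, -2.31], [-1.34, -0.42, -2.32], [-1.34, -0.34, -2.33], [-1.34, -0.26, -2.35], [-1.34, -0.18, -2.36], [0, -0.36, -3.62], [0, -0.27, -3.63], [0, -0.18, -3.63], [0, -0.09, -3.64], [0, -0.01, -3.64], [0, 0.07, -3.63], [0, 0.17, -3.64], [0, 0.25, -3.63], [0, 0.34, -3.62], [0, 0, 0]]' --angular '[[-0.035, 0, 0], [-0.035, 0, 0], [-0.035, 0, 0], [-0.035, 0, 0], [-0.035, 0, 0], [-0.035, 0, 0], [-0.035, 0, 0], [-0.035, 0, 0], [-0.035, 0, 0], [-0.0239, 0, 0], [-0.0239, 0, 0], [-0.0239, 0, 0], [-0.0239, 0, 0], [-0.0239, 0, 0], [-0.0239, 0, 0], [-0.0239, 0, 0], [-0.0239, 0, 0], [-0.0239, 0, 0], [0, 0, 0]]'

```text
clock: 3.85
ee_pos: [0.6312, -0.2227, 0.3596]
ee_rot: [[0.0, 0.794, -0.607], [0.001, -0.607, -0.794], [-1.0, -0.0, -0.001]]
force: [-0.4, 0.3, 0.1]
grip_width: 0.999
```

```bash
python3 - <<'E'
from h import *
o=bot.observe()
s=imaging.snapshot('wrist'); save(s,'w1')
for q in ['tree_foot','pointer_tip','fork_seat','fork_tip','tree_knob']:
    r=spotter.pinpoint(s,q)
    print(q,[(round(x['p'],2),rd(cam2w(s,x['centre'],o))) for x in r[:2]])
print(o['ee_pos'],o['clock'],o['force']); print(s['T_tool_cam'],s['camera_matrix'])
E
```

```text
tree_foot [(0.86, [0.6289, -0.2285, 0.0032])]
pointer_tip [(0.87, [0.5237, -0.259, 0.0061])]
fork_seat [(0.77, [0.564, -0.3003, 0.147])]
fork_tip [(0.9, [0.5512, -0.327, 0.1501])]
tree_knob [(0.96, [0.6273, -0.2258, 0.1884])]
[ 0.63115557 -0.22274875  0.3596055 ] 3.85 [-0.4498237   0.30179605  0.0759077 ]
[[-1.14746246e-03 -2.77504423e-01  9.60723674e-01 -1.33299269e-01]
 [ 9.99999298e-01 -3.54420796e-05  1.18413478e-03 -6.63093629e-04]
 [-2.94552594e-04  9.60724359e-01  2.77504269e-01 -7.04415815e-02]
 [ 0.00000000e+00  0.00000000e+00  0.00000000e+00  1.00000000e+00]] [[285.8570974    0.         317.03823841]
 [  0.         285.8570974  200.08863144]
 [  0.           0.           1.        ]]
```

View pics/w1.png

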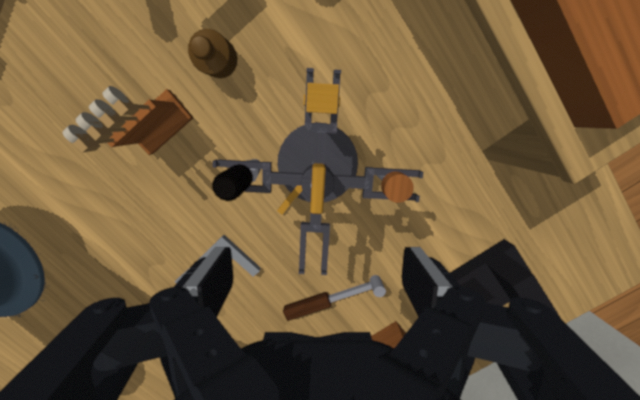

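```bash
cat >> h.py <<'E'
def overlay(s,st,ax,forkdeg,ptrdeg,name,box,k=5):
    im=np.array(s['image'])[:,:,::-1].copy(); x0,y0,x1,y1=box
    im=cv2.resize(im[y0:y1,x0:x1],None,fx=k,fy=k,interpolation=cv2.INTER_CUBIC)
    def px(P): u=(w2pix(s,P,st)+.5-np.array([x0,y0]))*k; return tuple(int(v) for v in np.round(u))
    ax=np.array(ax)
    def pt(r,t,z,deg):
        a=np.radians(deg); e=np.array([np.cos(a),np.sin(a)]); n=np.array([-e[1],e[0]]); return [*(ax+r*e+t*n),z]
    for a,b in [((-.026,-.007),(.026,-.007)),((.026,-.007),(.026,.007)),((.026,.007),(-.026,.007)),((-.026,.007),(-.026,-.007))]:
        cv2.line(im,px(pt(*a,.203,forkdeg)),px(pt(*b,.203,forkdeg)),(0,255,0),1)
    for t in (-.011,.011,-.019,.019): cv2.line(im,px(pt(.068,t,.15,forkdeg)),px(pt(.126,t,.15,forkdeg)),(255,0,255),1)
    cv2.line(im,px(pt(.068,0,.014,ptrdeg)),px(pt(.113,0,.007,ptrdeg)),(255,255,0),1)
    c=[px(pt(.068,0,.018,d)) for d in range(0,360,5)]
    cv2.polylines(im,[np.array(c)],True,(0,0,255),1)
    cv2.imwrite('pics/'+name+'.png',im)
E
python3 - <<'E'
from h import *
o=bot.observe()
s=imaging.snapshot('wrist')
overlay(s,o,[.628,-.226],-128.1,-163.9,'ov1',(260,110,400,230),5)
E
```

```text
(no output)
```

View pics/ov1.png

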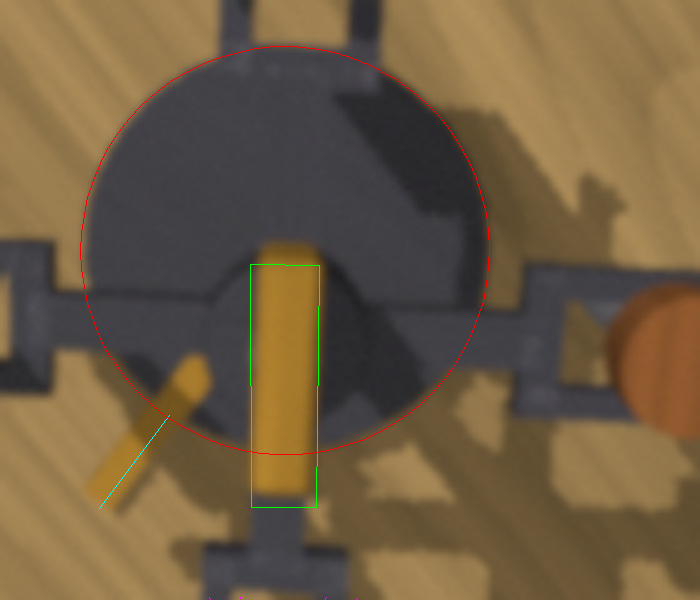

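```bash
sed -i 's/,.014,ptrdeg/,.011,ptrdeg/; s/,.007,ptrdeg/,.011,ptrdeg/' h.py
python3 - <<'E'
from h import *
o=bot.observe()
s=imaging.snapshot('wrist')
overlay(s,o,[.6275,-.2255],-130.2,-164,'ov2',(255,150,355,280),6)
print(o['ee_pos'])
E
```

```text
[ 0.62851892 -0.22703547  0.36014536]
```

View pics/ov2.png

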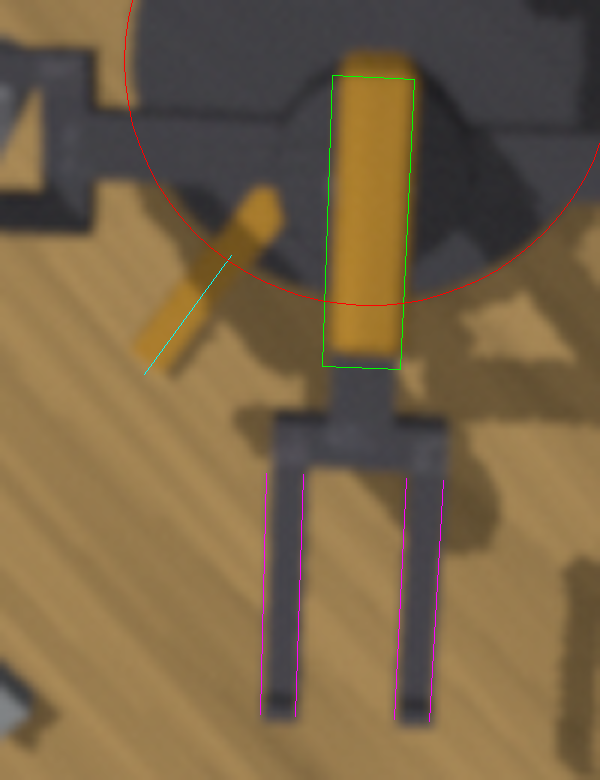

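```bash
python3 - <<'E'
from h import *
o=bot.observe()
plan(o['ee_pos'],o['ee_rot'],[.6277,-.2257,.187],down(-40.3),8,60)
E
```

```text
{"hand":[60, 60, 60, 60, 60, 60, 60, 60],"slide":[[2.16, -0.02, -0.01], [2.17, -0.02, -0.0], [2.16, -0.02, -0.01], [2.17, -0.01, -0.0], [2.16, -0.02, -0.01], [2.17, -0.02, -0.0], [2.16, -0.02, -0.01], [2.17, -0.02, 0.0]],"angular":[[0.0055, 0.0, -0.0], [0.0055, 0.0, -0.0], [0.0055, 0.0, -0.0], [0.0055, 0.0, -0.0], [0.0055, 0.0, -0.0], [0.0055, 0.0, -0.0], [0.0055, 0.0, -0.0], [0.0055, 0.0, -0.0]]}
end [0.6277, -0.2257, 0.187] ang [2.5, 0.0, -0.0]
```

>>> play_rows --hand '[60, 60, 60, 60, 60, 60, 60, 60, 60, 0, 0, 0, 0, 0, 0, 0, 0]' --slide '[[2.16, -0.02, -0.01], [2.17, -0.02, 0], [2.16, -0.02, -0.01], [2.17, -0.01, 0], [2.16, -0.02, -0.01], [2.17, -0.02, 0], [2.16, -0.02, -0.01], [2.17, -0.02, 0], [0, 0, 0], [0, 0, 0], [0, 0, 0], [0, 0, 0], [0, 0, 0], [0, 0, 0], [0, 0, 0], [0, 0, 0], [0, 0, 0]]' --angular '[[0.0055, 0, 0], [0.0055, 0, 0], [0.0055, 0, 0], [0.0055, 0, 0], [0.0055, 0, 0], [0.0055, 0, 0], [0.0055, 0, 0], [0.0055, 0, 0], [0, 0, 0], [0, 0, 0], [0, 0, 0], [0, 0, 0], [0, 0, 0], [0, 0, 0], [0, 0, 0], [0, 0, 0], [0, 0, 0]]' --force 40

```text
clock: 5.95
ee_pos: [0.6293, -0.2256, 0.189]
ee_rot: [[0.003, 0.763, -0.646], [-0.002, -0.646, -0.763], [-1.0, 0.004, -0.0]]
force: [0.5, -1.3, 5.9]
grip_width: 0.155
```

>>> play_rows --hand '[0, 0, 0, 0, 0, 0, 0, 0, 0, 0, 0, 0, 0, 0, 0]' --slide '[[0, 0, 0], [0, 0, 0], [0, 0, 0], [0, 0, 0], [0, 0, 0], [0, 0, 0], [0, 0, 0], [0, 0, 0], [0, 0, 0], [0, 0, 0], [0, 0, 0], [0, 0, 0], [0, 0, 0], [0, 0, 0], [0, 0, 0]]' --angular '[[0.049, 0, 0], [0.049, 0, 0], [0.049, 0, 0], [0.049, 0, 0], [0.049, 0, 0], [0.049, 0, 0], [0.049, 0, 0], [0.049, 0, 0], [0.049, 0, 0], [0.049, 0, 0], [0.049, 0, 0], [0.049, 0, 0], [0, 0, 0], [0, 0, 0], [0, 0, 0]]'

```text
clock: 7.45
ee_pos: [0.6293, -0.2257, 0.189]
ee_rot: [[0.003, 0.277, -0.961], [-0.002, -0.961, -0.277], [-1.0, 0.003, -0.003]]
force: [1.2, -2.6, 6.2]
grip_width: 0.156
```

```bash
python3 - <<'E'
from h import *
o=bot.observe();print(rd(o['ee_rot']),rd(o['ee_pos']),o['wrist_torque'],o['force'],o['clock'])
s=imaging.snapshot('wrist'); save(s,'w2')
E
```

```text
[[0.0034, 0.2769, -0.9609], [-0.0023, -0.9609, -0.2769], [-1.0, 0.0032, -0.0026]] [0.6293, -0.2257, 0.189] [-0.21184632 -0.07203785 -0.13657282] [ 1.16493459 -2.6083091   6.23441255] 7.45
```

View pics/w2.png

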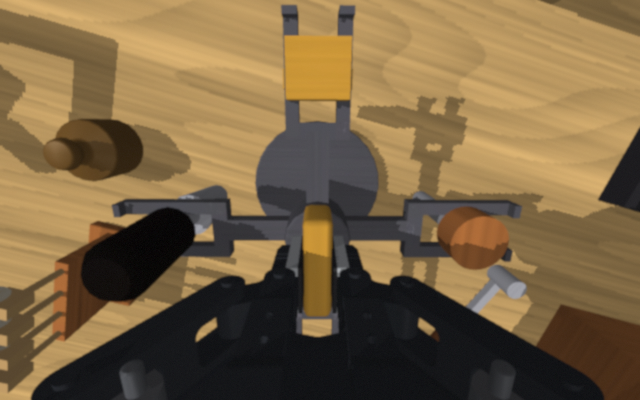

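The bar is held, and the head has turned to fork direction about -163.9°. Now release, rise and check.

>>> play_rows --hand '[40, 60, 60, 60, 60, 60, 60, 60, 60, 60, 60, 60, 60]' --slide '[[0, 0, 0], [0, 0, 0], [0, 0, 0], [-1, 0, 0], [-2, 0, 0], [-3, 0, 0], [-3, 0, 0], [-3, 0, 0], [-3, 0, 0], [-2, 0, 0], [0, 0, 0], [0, 0, 0], [0, 0, 0]]' --angular '[[0, 0, 0], [0, 0, 0], [0, 0, 0], [0, 0, 0], [0, 0, 0], [0, 0, 0], [0, 0, 0], [0, 0, 0], [0, 0, 0], [0, 0, 0], [0, 0, 0], [0, 0, 0], [0, 0, 0]]'

```text
clock: 8.8
ee_pos: [0.6276, -0.2244, 0.3546]
ee_rot: [[-0.003, 0.277, -0.961], [0.002, -0.961, -0.277], [-1.0, -0.002, 0.002]]
force: [0.1, 0.5, -0.9]
grip_width: 0.598
```

```bash
python3 - <<'E'
from h import *
o=bot.observe();print(rd(o['ee_rot']),rd(o['ee_pos']),o['wrist_torque'],o['force'],o['clock'])
s=imaging.snapshot('wrist'); save(s,'w3')
overlay(s,o,[.6277,-.2257],-164,-164,'ov3',(255,130,385,280),5)
for q in ['tree_foot','pointer_tip','fork_seat','fork_tip','tree_knob']:
    r=spotter.pinpoint(s,q)
    print(q,[(round(x['p'],2),rd(cam2w(s,x['centre'],o))) for x in r[:2]])
E
```

```text
[[-0.003, 0.2772, -0.9608], [0.0017, -0.9608, -0.2772], [-1.0, -0.0024, 0.0024]] [0.6276, -0.2244, 0.3546] [-0.02261234 -0.02354022  0.01262749] [ 0.06729621  0.50652633 -0.9061861 ] 8.8
tree_foot [(0.86, [0.627, -0.2296, 0.0014]), (0.57, [0.6122, 0.2365, -0.0004])]
pointer_tip []
fork_seat [(0.8, [0.5376, -0.2517, 0.1469])]
fork_tip [(0.94, [0.5109, -0.2614, 0.1472]), (0.15, [0.3607, 0.2427, -0.0014])]
tree_knob [(0.82, [0.6248, -0.228, 0.1882])]
```

View pics/ov3.png

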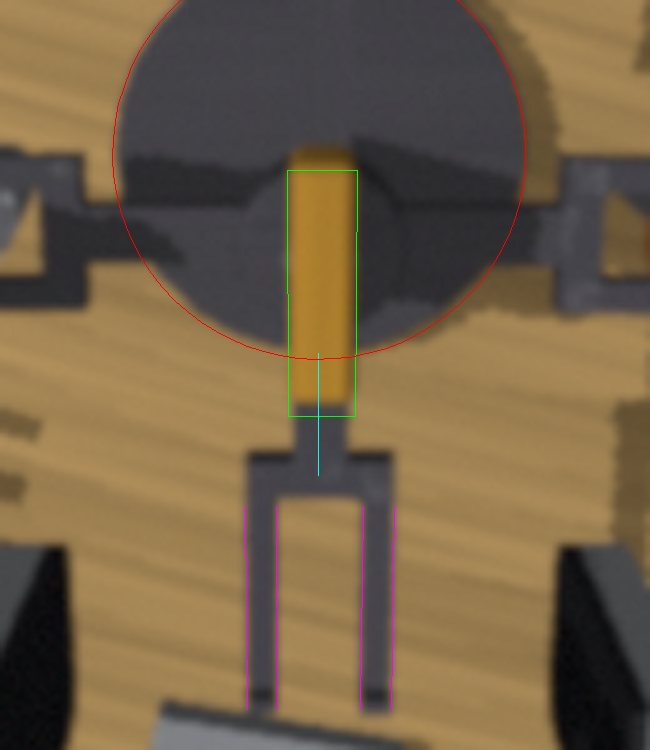

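The fork, knob and head now line up, and the pointer is hidden under the fork arm as it should be. Now to the mandrel standoff.

```bash
cat >> h.py <<'E'
def tilt(d,y=(0,-1,0)): # tool x = -d
    x=-np.array(d,float); x/=np.linalg.norm(x); y=np.array(y,float); y=y-x*(x@y); y/=np.linalg.norm(y); return np.stack([x,y,np.cross(x,y)],1)
E
python3 - <<'E'
from h import *
o=bot.observe();print(o['joint_pos'])
d=np.array([-.5,0,.866]); c=np.array([.588,.238,.129])
v=np.array([.53,.02,.40]); Rv=down(-85)
plan(o['ee_pos'],o['ee_rot'],v,Rv,9,100)
plan(v,Rv,c+.17*d,tilt(d),9,100)
E
```

```text
[-2.94028173e+01  1.25068305e+01  7.90010865e+01  4.34852657e-06
  8.85641804e+01  4.45007961e+01]
{"hand":[100, 100, 100, 100, 100, 100, 100, 100, 100],"slide":[[-0.49, -2.91, 0.29], [-0.48, -2.91, 0.36], [-0.49, -2.9, 0.42], [-0.49, -2.89, 0.48], [-0.48, -2.88, 0.54], [-0.49, -2.87, 0.61], [-0.49, -2.85, 0.66], [-0.49, -2.84, 0.73], [-0.49, -2.82, 0.78]],"angular":[[0.0215, 0.0001, 0.0001], [0.0215, 0.0001, 0.0001], [0.0215, 0.0001, 0.0001], [0.0215, 0.0001, 0.0001], [0.0215, 0.0001, 0.0001], [0.0215, 0.0001, 0.0001], [0.0215, 0.0001, 0.0001], [0.0215, 0.0001, 0.0001], [0.0215, 0.0001, 0.0001]]}
end [0.53, 0.02, 0.4] ang [11.1, 0.1, 0.0]
{"hand":[100, 100, 100, 100, 100, 100, 100, 100, 100],"slide":[[1.38, -2.44, 0.09], [1.36, -2.44, 0.19], [1.34, -2.44, 0.29], [1.31, -2.45, 0.39], [1.29, -2.44, 0.49], [1.24, -2.44, 0.59], [1.2, -2.43, 0.68], [1.16, -2.44, 0.78], [1.1, -2.42, 0.86]],"angular":[[0.0095, 0.0581, 0.0025], [0.0095, 0.0581, 0.0025], [0.0095, 0.0581, 0.0025], [0.0095, 0.0581, 0.0025], [0.0095, 0.0581, 0.0025], [0.0095, 0.0581, 0.0025], [0.0095, 0.0581, 0.0025], [0.0095, 0.0581, 0.0025], [0.0095, 0.0581, 0.0025]]}
end [0.503, 0.238, 0.2762] ang [4.9, 30.0, 1.3]
```

>>> play_rows --hand '[100, 100, 100, 100, 100, 100, 100, 100, 100, 100, 100, 100, 100, 100, 100, 100, 100, 100, 100, 100]' --slide '[[-0.49, -2.91, 0.29], [-0.48, -2.91, 0.36], [-0.49, -2.9, 0.42], [-0.49, -2.89, 0.48], [-0.48, -2.88, 0.54], [-0.49, -2.87, 0.61], [-0.49, -2.85, 0.66], [-0.49, -2.84, 0.73], [-0.49, -2.82, 0.78], [1.38, -2.44, 0.09], [1.36, -2.44, 0.19], [1.34, -2.44, 0.29], [1.31, -2.45, 0.39], [1.29, -2.44, 0.49], [1.24, -2.44, 0.59], [1.2, -2.43, 0.68], [1.16, -2.44, 0.78], [1.1, -2.42, 0.86], [0, 0, 0], [0, 0, 0]]' --angular '[[0.0215, 0, 0], [0.0215, 0, 0], [0.0215, 0, 0], [0.0215, 0, 0], [0.0215, 0, 0], [0.0215, 0, 0], [0.0215, 0, 0], [0.0215, 0, 0], [0.0215, 0, 0], [0.0095, 0.0581, 0.0025], [0.0095, 0.0581, 0.0025], [0.0095, 0.0581, 0.0025], [0.0095, 0.0581, 0.0025], [0.0095, 0.0581, 0.0025], [0.0095, 0.0581, 0.0025], [0.0095, 0.0581, 0.0025], [0.0095, 0.0581, 0.0025], [0.0095, 0.0581, 0.0025], [0, 0, 0], [0, 0, 0]]'

```text
clock: 11.1
ee_pos: [0.5028, 0.2382, 0.2767]
ee_rot: [[0.499, 0.001, -0.867], [0.001, -1.0, -0.001], [-0.867, 0.0, -0.499]]
force: [-0.2, -0.0, 0.3]
grip_width: 1.001
```

```bash
python3 - <<'E'
from h import *
o=bot.observe();print(rd(o['ee_rot']),rd(o['ee_pos']),rd(o['joint_pos'],1),o['clock'])
s=imaging.snapshot('wrist'); save(s,'w4')
for q in ['mandrel','mandrel_collar','mandrel_top','boring_jig','guide_bush','socket']:
    r=spotter.pinpoint(s,q)
    print(q,[(round(x['p'],2),rd(cam2w(s,x['centre'],o))) for x in r[:2]])
s2=imaging.snapshot('scene'); save(s2,'s4')
E
```

```text
[[0.4988, 0.0014, -0.8667], [0.0006, -1.0, -0.0013], [-0.8667, 0.0002, -0.4988]] [0.5028, 0.2382, 0.2767] [17.5, -14.7, 117.4, -11.4, 49.1, 112.8] 11.1
mandrel [(0.93, [0.6309, 0.2412, 0.0483])]
mandrel_collar [(0.86, [0.5885, 0.2383, 0.1284]), (0.64, [0.4582, -0.0153, 0.0047])]
mandrel_top [(0.71, [0.5584, 0.2399, 0.1763])]
boring_jig []
guide_bush [(0.81, [0.6218, 0.2409, 0.2145])]
socket [(0.62, [0.6117, 0.239, 0.0861])]
```

View pics/w4.png

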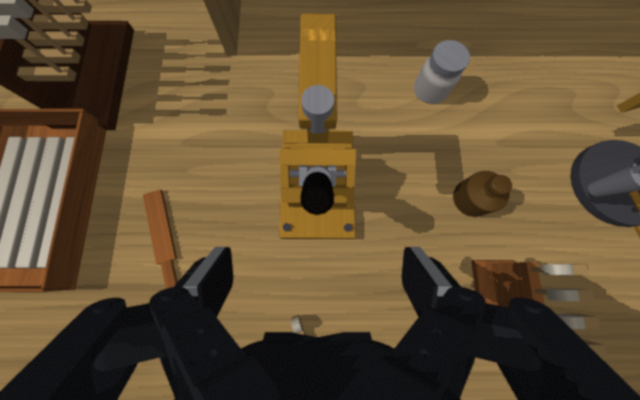

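View pics/s4.png

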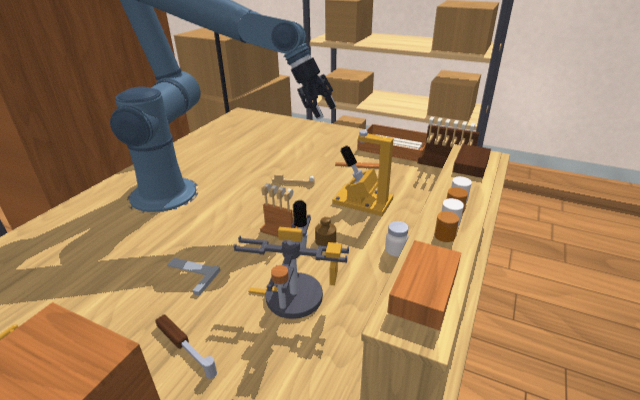

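>>> play_rows --hand '[100, 100, 100, 100, 100, 100, 100, 100, 100, 0, 0, 0, 0, 0, 0, 0, 0]' --slide '[[2, 0, 0], [2, 0, 0], [2, 0, 0], [2, 0, 0], [2, 0, 0], [2, 0, 0], [1.9, 0, 0], [1, 0, 0], [0, 0, 0], [0, 0, 0], [0, 0, 0], [0, 0, 0], [0, 0, 0], [0, 0, 0], [0, 0, 0], [0, 0, 0], [0, 0, 0]]' --angular '[[0, 0, 0], [0, 0, 0], [0, 0, 0], [0, 0, 0], [0, 0, 0], [0, 0, 0], [0, 0, 0], [0, 0, 0], [0, 0, 0], [0, 0, 0], [0, 0, 0], [0, 0, 0], [0, 0, 0], [0, 0, 0], [0, 0, 0], [0, 0, 0], [0, 0, 0]]' --force 80

```text
clock: 13.2
ee_pos: [0.5779, 0.2383, 0.1489]
ee_rot: [[0.501, 0.0, -0.866], [0.001, -1.0, 0.0], [-0.866, -0.001, -0.501]]
force: [-4.3, -0.3, 5.6]
grip_width: 0.351
```

```bash
python3 - <<'E'
from h import *
o=bot.observe();print(rd(o['ee_rot']),rd(o['ee_pos']),rd(o['force'],1),rd(o['wrist_torque'],2),o['grip_width'],o['clock'])
s=imaging.snapshot('wrist'); save(s,'w5')
E
```

```text
[[0.5007, 0.0002, -0.8656], [0.0007, -1.0, 0.0002], [-0.8656, -0.0007, -0.5007]] [0.5779, 0.2383, 0.1489] [-4.3, -0.3, 5.6] [-0.02, 0.41, -0.09] 0.3505702150550784 13.2
```

View pics/w5.png

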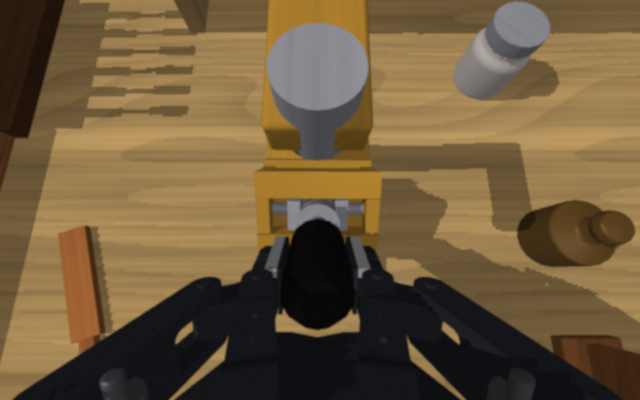

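```bash
cat >> h.py <<'E'
def rockplan(seq,L=.091):
    """seq of (phi_deg,u_m): poses relative to socket frame; rows between consecutive"""
    def T(ph,u):
        M=np.eye(4); M[:3,:3]=Ro.from_rotvec([0,0,np.radians(ph)]).as_matrix(); M[:3,3]=np.array([L,0,0])-M[:3,:3]@np.array([L+u,0,0]); return M
    sl=[];an=[];cur=T(*seq[0])
    for q in seq[1:]:
        D=np.linalg.inv(cur)@T(*q); d=np.round(D[:3,3]*100,2); a=np.round(Ro.from_matrix(D[:3,:3]).as_rotvec(),4)
        E_=np.eye(4);E_[:3,:3]=Ro.from_rotvec(a).as_matrix();E_[:3,3]=d/100; cur=cur@E_
        sl.append(d.tolist());an.append(a.tolist())
    print('{"hand":%s,"slide":%s,"angular":%s}'%([0]*len(sl),sl,an))
E
python3 - <<'E'
from h import *
N=10
a=[(10.5*i/N,.003*i/N) for i in range(N+1)]
rockplan(a+[a[-1]]*2)
N=18
b=[(10.5-21*i/N,.003+.004*i/N) for i in range(N+1)]
rockplan(b+[b[-1]]*2)
E
```

```text
{"hand":[0, 0, 0, 0, 0, 0, 0, 0, 0, 0, 0, 0],"slide":[[-0.03, -0.17, 0.0], [-0.03, -0.17, 0.0], [-0.03, -0.16, 0.0], [-0.02, -0.17, 0.0], [-0.03, -0.17, 0.0], [-0.03, -0.17, 0.0], [-0.03, -0.17, 0.0], [-0.03, -0.17, 0.0], [-0.03, -0.18, 0.0], [-0.02, -0.17, 0.0], [-0.0, 0.0, 0.0], [-0.0, 0.0, 0.0]],"angular":[[0.0, 0.0, 0.0183], [0.0, 0.0, 0.0184], [0.0, 0.0, 0.0183], [0.0, 0.0, 0.0183], [0.0, 0.0, 0.0183], [0.0, 0.0, 0.0184], [0.0, 0.0, 0.0183], [0.0, 0.0, 0.0183], [0.0, 0.0, 0.0183], [0.0, 0.0, 0.0184], [0.0, 0.0, -0.0], [0.0, 0.0, -0.0]]}
{"hand":[0, 0, 0, 0, 0, 0, 0, 0, 0, 0, 0, 0, 0, 0, 0, 0, 0, 0, 0, 0],"slide":[[-0.02, 0.19, 0.0], [-0.02, 0.19, 0.0], [-0.02, 0.2, 0.0], [-0.02, 0.19, 0.0], [-0.02, 0.19, 0.0], [-0.02, 0.2, 0.0], [-0.02, 0.19, 0.0], [-0.02, 0.2, 0.0], [-0.02, 0.19, 0.0], [-0.02, 0.2, 0.0], [-0.02, 0.19, 0.0], [-0.02, 0.2, 0.0], [-0.02, 0.2, 0.0], [-0.02, 0.2, 0.0], [-0.02, 0.19, 0.0], [-0.02, 0.2, 0.0], [-0.02, 0.2, 0.0], [-0.02, 0.2, 0.0], [-0.0, 0.0, 0.0], [-0.0, 0.0, 0.0]],"angular":[[0.0, 0.0, -0.0204], [0.0, 0.0, -0.0203], [0.0, 0.0, -0.0204], [0.0, 0.0, -0.0203], [0.0, 0.0, -0.0204], [0.0, 0.0, -0.0204], [0.0, 0.0, -0.0203], [0.0, 0.0, -0.0204], [0.0, 0.0, -0.0204], [0.0, 0.0, -0.0203], [0.0, 0.0, -0.0204], [0.0, 0.0, -0.0203], [0.0, 0.0, -0.0204], [0.0, 0.0, -0.0204], [0.0, 0.0, -0.0203], [0.0, 0.0, -0.0204], [0.0, 0.0, -0.0204], [0.0, 0.0, -0.0203], [0.0, 0.0, -0.0], [0.0, 0.0, -0.0]]}
```

Rock left, easing up 3 mm.

>>> play_rows --hand '[0, 0, 0, 0, 0, 0, 0, 0, 0, 0, 0, 0]' --slide '[[-0.03, -0.17, 0], [-0.03, -0.17, 0], [-0.03, -0.16, 0], [-0.02, -0.17, 0], [-0.03, -0.17, 0], [-0.03, -0.17, 0], [-0.03, -0.17, 0], [-0.03, -0.17, 0], [-0.03, -0.18, 0], [-0.02, -0.17, 0], [0, 0, 0], [0, 0, 0]]' --angular '[[0, 0, 0.0183], [0, 0, 0.0183], [0, 0, 0.0183], [0, 0, 0.0183], [0, 0, 0.0183], [0, 0, 0.0183], [0, 0, 0.0183], [0, 0, 0.0183], [0, 0, 0.0183], [0, 0, 0.0183], [0, 0, 0], [0, 0, 0]]'

```text
clock: 14.45
ee_pos: [0.5771, 0.2552, 0.1494]
ee_rot: [[0.492, -0.091, -0.866], [-0.182, -0.983, -0.0], [-0.852, 0.157, -0.5]]
force: [-1.1, -2.6, 4.0]
grip_width: 0.35
```

```bash
python3 - <<'E'
from h import *
o=bot.observe();R=np.array(o['ee_rot']);print(rd(R),rd(o['ee_pos']),rd(o['force'],1),rd(o['wrist_torque'],2),o['grip_width'],o['clock'])
R0=tilt([-.5007,0,.8656]);print(rd(Ro.from_matrix(R0.T@R).as_rotvec(degrees=True),1))
s=imaging.snapshot('wrist'); save(s,'w6')
E
```

```text
[[0.4918, -0.0908, -0.866], [-0.1816, -0.9834, -0.0], [-0.8516, 0.1572, -0.5001]] [0.5771, 0.2552, 0.1494] [-1.1, -2.6, 4.0] [0.14, 0.03, 0.03] 0.35034009920949793 14.45
[-0.0, -0.0, 10.5]
```

View pics/w6.png

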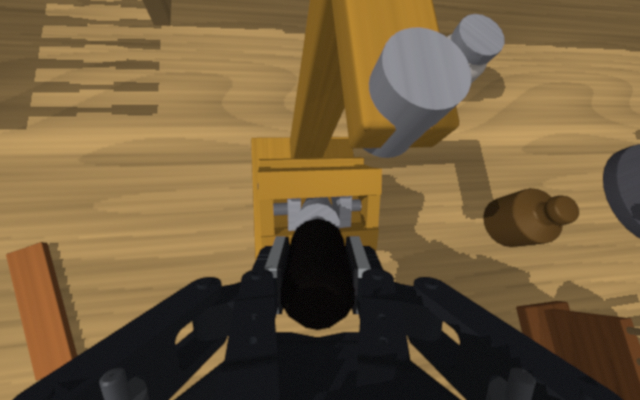

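The tool is at 10.5° left, the handle is still square in the pads and the forces are low. Now rock right.

>>> play_rows --hand '[0, 0, 0, 0, 0, 0, 0, 0, 0, 0, 0, 0, 0, 0, 0, 0, 0, 0, 0, 0]' --slide '[[-0.02, 0.19, 0], [-0.02, 0.19, 0], [-0.02, 0.2, 0], [-0.02, 0.19, 0], [-0.02, 0.19, 0], [-0.02, 0.2, 0], [-0.02, 0.19, 0], [-0.02, 0.2, 0], [-0.02, 0.19, 0], [-0.02, 0.2, 0], [-0.02, 0.19, 0], [-0.02, 0.2, 0], [-0.02, 0.2, 0], [-0.02, 0.2, 0], [-0.02, 0.19, 0], [-0.02, 0.2, 0], [-0.02, 0.2, 0], [-0.02, 0.2, 0], [0, 0, 0], [0, 0, 0]]' --angular '[[0, 0, -0.0204], [0, 0, -0.0204], [0, 0, -0.0204], [0, 0, -0.0204], [0, 0, -0.0204], [0, 0, -0.0204], [0, 0, -0.0204], [0, 0, -0.0204], [0, 0, -0.0204], [0, 0, -0.0204], [0, 0, -0.0204], [0, 0, -0.0204], [0, 0, -0.0204], [0, 0, -0.0204], [0, 0, -0.0204], [0, 0, -0.0204], [0, 0, -0.0204], [0, 0, -0.0204], [0, 0, 0], [0, 0, 0]]'

```text
clock: 16.5
ee_pos: [0.5751, 0.2205, 0.1528]
ee_rot: [[0.492, 0.091, -0.866], [0.184, -0.983, 0.001], [-0.851, -0.159, -0.5]]
force: [-1.1, 2.1, 4.0]
grip_width: 0.356
```

```bash
python3 - <<'E'
from h import *
o=bot.observe();R=np.array(o['ee_rot']);print(rd(o['ee_pos']),rd(o['force'],1),rd(o['wrist_torque'],2),o['grip_width'],o['clock'])
R0=tilt([-.5007,0,.8656]);print(rd(Ro.from_matrix(R0.T@R).as_rotvec(degrees=True),1))
s=imaging.snapshot('wrist'); save(s,'w7')
N=8
b=[(-10.5+10.5*i/N,.007+.003*i/N) for i in range(N+1)]
rockplan(b)
E
```

```text
[0.5751, 0.2205, 0.1528] [-1.1, 2.1, 4.0] [0.21, 0.07, 0.13] 0.35644265905374983 16.5
[0.0, -0.0, -10.6]
{"hand":[0, 0, 0, 0, 0, 0, 0, 0],"slide":[[-0.03, -0.23, 0.0], [-0.04, -0.22, 0.0], [-0.03, -0.23, 0.0], [-0.04, -0.23, 0.0], [-0.03, -0.23, 0.0], [-0.04, -0.22, 0.0], [-0.03, -0.24, 0.0], [-0.04, -0.23, 0.0]],"angular":[[0.0, 0.0, 0.0229], [0.0, 0.0, 0.0229], [0.0, 0.0, 0.0229], [0.0, 0.0, 0.0229], [0.0, 0.0, 0.0229], [0.0, 0.0, 0.0229], [0.0, 0.0, 0.023], [0.0, 0.0, 0.0229]]}
```

View pics/w7.png

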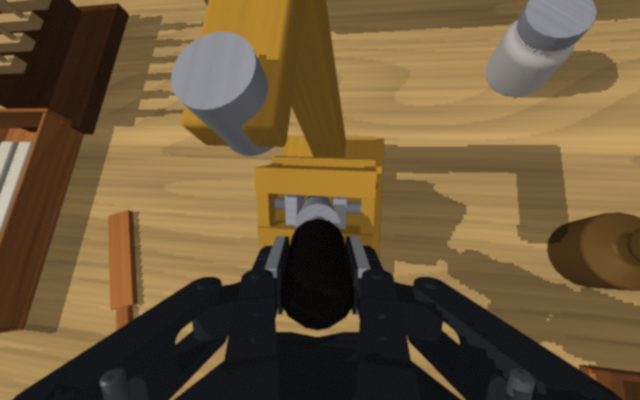

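>>> play_rows --hand '[0, 0, 0, 0, 0, 0, 0, 0, 0, 0, 0, 0, 0, 0, 0, 0, 0, 0, 0, 0]' --slide '[[-0.03, -0.23, 0], [-0.04, -0.22, 0], [-0.03, -0.23, 0], [-0.04, -0.23, 0], [-0.03, -0.23, 0], [-0.04, -0.22, 0], [-0.03, -0.24, 0], [-0.04, -0.23, 0], [-0.4, 0, 0], [-0.4, 0, 0], [-0.5, 0, 0], [-0.5, 0, 0], [-0.6, 0, 0], [-0.8, 0, 0], [-1, 0, 0], [-1, 0, 0], [-1.3, 0, 0], [-1.5, 0, 0], [-1, 0, 0], [0, 0, 0]]' --angular '[[0, 0, 0.0229], [0, 0, 0.0229], [0, 0, 0.0229], [0, 0, 0.0229], [0, 0, 0.0229], [0, 0, 0.0229], [0, 0, 0.0229], [0, 0, 0.0229], [0, 0, 0], [0, 0, 0], [0, 0, 0], [0, 0, 0], [0, 0, 0], [0, 0, 0], [0, 0, 0], [0, 0, 0], [0, 0, 0], [0, 0, 0], [0, 0, 0], [0, 0, 0]]'

```text
clock: 18.55
ee_pos: [0.528, 0.2384, 0.2368]
ee_rot: [[0.503, 0.001, -0.864], [0.003, -1.0, 0.0], [-0.864, -0.002, -0.503]]
force: [1.1, -0.2, -0.8]
grip_width: 0.351
```

```bash
python3 - <<'E'
from h import *
o=bot.observe();R=np.array(o['ee_rot']);print(rd(R),rd(o['ee_pos']),rd(o['force'],1),rd(o['wrist_torque'],2),o['grip_width'],o['clock'],rd(o['joint_pos'],1))
s=imaging.snapshot('wrist'); save(s,'w8')
for q in ['mandrel','mandrel_collar','mandrel_top']:
    r=spotter.pinpoint(s,q); T=np.array(s['T_tool_cam'])
    print(q,[(round(x['p'],2),rd(cam2w(s,x['centre'],o)),rd(T[:3,:3]@np.array(x['centre'])+T[:3,3])) for x in r[:2]])
s=imaging.snapshot('scene'); save(s,'s8')
for q in ['mandrel','mandrel_collar','mandrel_top']:
    r=spotter.pinpoint(s,q)
    print(q,[(round(x['p'],2),rd(R.T@(cam2w(s,x['centre'],o)-o['ee_pos']))) for x in r[:2]])
E
```

```text
[[0.5028, 0.001, -0.8644], [0.0026, -1.0, 0.0003], [-0.8644, -0.0024, -0.5028]] [0.528, 0.2384, 0.2368] [1.1, -0.2, -0.8] [0.04, 0.32, 0.02] 0.3505144548231197 18.55 [16.6, -9.0, 116.9, -11.8, 43.5, 113.1]
mandrel [(0.8, [0.5807, 0.237, 0.1391], [0.111, 0.0016, 0.0035]), (0.53, [0.6067, 0.0013, -0.003], [0.2462, 0.2377, 0.0524])]
mandrel_collar [(0.81, [0.5394, 0.2411, 0.2144], [0.0251, -0.0026, 0.0014]), (0.38, [0.506, 0.2404, 0.2658], [-0.0361, -0.0021, 0.0044])]
mandrel_top [(0.9, [0.5032, 0.2432, 0.2688], [-0.0401, -0.0049, 0.0053])]
mandrel [(0.85, [0.1192, 0.0007, 0.0029])]
mandrel_collar [(0.86, [0.0254, 0.0031, 0.0058])]
mandrel_top [(0.88, [-0.0368, -0.0028, 0.0067]), (0.17, [0.0811, 0.4898, 0.0358])]
```

View pics/w8.png

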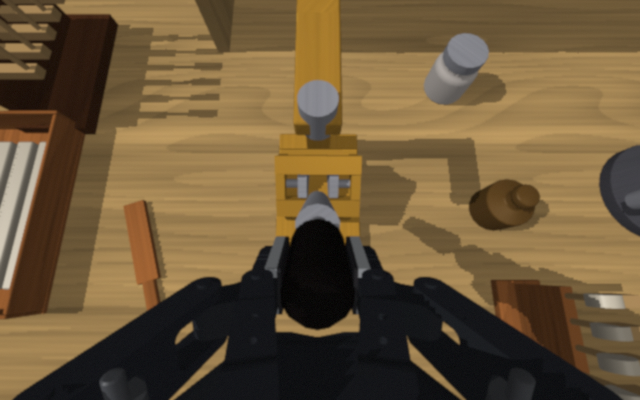

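View pics/s8.png

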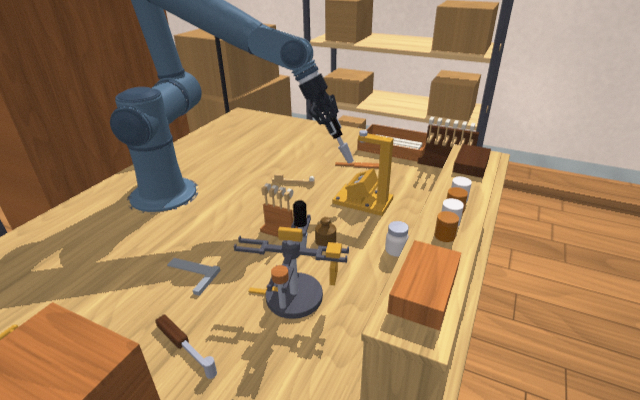

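The mandrel is out, hanging from the gripper with its tip at about (347,157) in the scene, and the socket is empty. Now carry it upright to outside the fork.

```bash
python3 - <<'E'
from h import *
o=bot.observe()
ax=np.array([.6277,-.2257]); a=np.radians(-164); e=np.array([np.cos(a),np.sin(a)])
B=ax+(.180-.004)*e; print(B)
A=np.array([.45,.12,.37]); RA=tilt([-.2,0,.98])
plan(o['ee_pos'],o['ee_rot'],A,RA,9,0)
plan(A,RA,[*B,.34],down(-74),11,0)
E
```

```text
[ 0.45851794 -0.27421217]
{"hand":[0, 0, 0, 0, 0, 0, 0, 0, 0],"slide":[[-1.74, 1.31, -0.01], [-1.75, 1.3, 0.06], [-1.74, 1.31, 0.11], [-1.73, 1.31, 0.18], [-1.73, 1.31, 0.24], [-1.71, 1.3, 0.3], [-1.71, 1.31, 0.36], [-1.69, 1.31, 0.42], [-1.67, 1.31, 0.49]],"angular":[[-0.0, -0.0356, 0.0001], [-0.0, -0.0356, 0.0001], [-0.0, -0.0356, 0.0001], [-0.0, -0.0356, 0.0001], [-0.0, -0.0356, 0.0001], [-0.0, -0.0356, 0.0001], [-0.0, -0.0356, 0.0001], [-0.0, -0.0356, 0.0001], [-0.0, -0.0356, 0.0001]]}
end [0.45, 0.12, 0.3699] ang [-0.0, -18.4, 0.1]
{"hand":[0, 0, 0, 0, 0, 0, 0, 0, 0, 0, 0],"slide":[[0.28, 3.58, -0.02], [0.28, 3.59, 0.06], [0.26, 3.58, 0.15], [0.26, 3.58, 0.24], [0.26, 3.57, 0.32], [0.25, 3.56, 0.41], [0.26, 3.55, 0.49], [0.25, 3.54, 0.58], [0.25, 3.53, 0.66], [0.26, 3.5, 0.75], [0.27, 3.49, 0.83]],"angular":[[-0.0253, -0.0182, -0.0026], [-0.0253, -0.0182, -0.0026], [-0.0253, -0.0182, -0.0026], [-0.0253, -0.0182, -0.0026], [-0.0253, -0.0182, -0.0026], [-0.0253, -0.0182, -0.0026], [-0.0253, -0.0182, -0.0026], [-0.0253, -0.0182, -0.0026], [-0.0253, -0.0182, -0.0026], [-0.0253, -0.0182, -0.0026], [-0.0253, -0.0182, -0.0026]]}
end [0.4585, -0.2742, 0.34] ang [-15.9, -11.5, -1.6]
```

>>> play_rows --hand '[0, 0, 0, 0, 0, 0, 0, 0, 0, 0, 0, 0, 0, 0, 0, 0, 0, 0, 0, 0]' --slide '[[-1.74, 1.31, 0], [-1.75, 1.3, 0.06], [-1.74, 1.31, 0.11], [-1.73, 1.31, 0.18], [-1.73, 1.31, 0.24], [-1.71, 1.3, 0.3], [-1.71, 1.31, 0.36], [-1.69, 1.31, 0.42], [-1.67, 1.31, 0.49], [0.28, 3.58, 0], [0.28, 3.59, 0.06], [0.26, 3.58, 0.15], [0.26, 3.58, 0.24], [0.26, 3.57, 0.32], [0.25, 3.56, 0.41], [0.26, 3.55, 0.49], [0.25, 3.54, 0.58], [0.25, 3.53, 0.66], [0.26, 3.5, 0.75], [0.27, 3.49, 0.83]]' --angular '[[0, -0.0356, 0], [0, -0.0356, 0], [0, -0.0356, 0], [0, -0.0356, 0], [0, -0.0356, 0], [0, -0.0356, 0], [0, -0.0356, 0], [0, -0.0356, 0], [0, -0.0356, 0], [-0.0253, -0.0182, -0.0026], [-0.0253, -0.0182, -0.0026], [-0.0253, -0.0182, -0.0026], [-0.0253, -0.0182, -0.0026], [-0.0253, -0.0182, -0.0026], [-0.0253, -0.0182, -0.0026], [-0.0253, -0.0182, -0.0026], [-0.0253, -0.0182, -0.0026], [-0.0253, -0.0182, -0.0026], [-0.0253, -0.0182, -0.0026], [-0.0253, -0.0182, -0.0026]]'

```text
clock: 20.95
ee_pos: [0.4583, -0.276, 0.3395]
ee_rot: [[0.001, 0.277, -0.961], [0.001, -0.961, -0.277], [-1.0, -0.001, -0.001]]
force: [-0.3, 0.8, -1.4]
grip_width: 0.357
```

>>> play_rows --hand '[0, 0, 0]' --slide '[[0, 0, 0], [0, 0, 0], [0, 0, 0]]' --angular '[[0, 0, 0], [0, 0, 0], [0, 0, 0]]'

```text
clock: 21.25
ee_pos: [0.4585, -0.2735, 0.3398]
ee_rot: [[0.001, 0.277, -0.961], [0.002, -0.961, -0.277], [-1.0, -0.001, -0.002]]
force: [0.0, -0.1, -1.7]
grip_width: 0.353
```

```bash
python3 - <<'E'
from h import *
o=bot.observe();R=np.array(o['ee_rot']);print(rd(R),rd(o['ee_pos']),rd(o['force'],1),o['grip_width'],o['clock'],rd(o['joint_pos'],1))
for n in ['wrist','scene']:
  s=imaging.snapshot(n); save(s,n[0]+'9')
  for q in ['mandrel','mandrel_collar','mandrel_top','fork_seat','fork_tip','tree_knob','pointer_tip','tree_foot']:
    r=spotter.pinpoint(s,q)
    print(n,q,[(round(x['p'],2),rd(cam2w(s,x['centre'],o)),rd(R.T@(cam2w(s,x['centre'],o)-o['ee_pos']))) for x in r[:2]])
E
```

```text
[[0.0014, 0.2766, -0.961], [0.0019, -0.961, -0.2766], [-1.0, -0.0014, -0.0019]] [0.4585, -0.2735, 0.3398] [0.0, -0.1, -1.7] 0.3534367342537086 21.25 [-43.1, -5.6, 99.6, 0.1, 86.1, 30.9]
wrist mandrel [(0.96, [0.4537, -0.2721, 0.2281], [0.1117, -0.0025, 0.0044]), (0.27, [0.4595, -0.0127, 0.0035], [0.3368, -0.2499, -0.0725])]
wrist mandrel_collar [(0.88, [0.4579, -0.2736, 0.3162], [0.0237, -0.0, 0.0007]), (0.45, [0.5346, -0.2539, 0.1498], [0.1902, 0.0025, -0.0782])]
wrist mandrel_top [(0.68, [0.4539, -0.2718, 0.374], [-0.0342, -0.0029, 0.0039])]
wrist fork_seat [(0.88, [0.537, -0.2513, 0.1475], [0.1925, 0.0007, -0.0812])]
wrist fork_tip [(0.83, [0.5102, -0.2647, 0.1487], [0.1912, 0.0061, -0.0518])]
wrist tree_knob [(0.5, [0.535, -0.2517, 0.1478], [0.1922, 0.0005, -0.0792])]
wrist pointer_tip [(0.8, [0.5204, -0.2558, 0.0058], [0.3341, 0.0006, -0.0637])]
wrist tree_foot [(0.96, [0.632, -0.2261, 0.005], [0.3352, 0.003, -0.1792])]
scene mandrel [(0.7, [0.46, -0.2713, 0.222], [0.1179, -0.0015, -0.0018]), (0.52, [0.5332, 0.466, 0.0026], [0.3387, -0.6895, -0.2758])]
scene mandrel_collar [(0.66, [0.4569, -0.2745, 0.3189], [0.021, 0.0006, 0.0018]), (0.5, [0.6117, 0.2378, 0.0826], [0.2585, -0.4486, -0.2882])]
scene mandrel_top [(0.92, [0.4565, -0.2702, 0.3784], [-0.0386, -0.0038, 0.0009]), (0.4, [0.6124, 0.2406, 0.0047], [0.3363, -0.451, -0.2895])]
scene fork_seat [(0.64, [0.5408, -0.2514, 0.1525], [0.1875, 0.0018, -0.0848])]
scene fork_tip [(0.64, [0.5104, -0.2546, 0.149], [0.1909, -0.0036, -0.0547]), (0.38, [0.6081, 0.0008, 0.0021], [0.3385, -0.2217, -0.219])]
scene tree_knob [(0.8, [0.6321, -0.2208, 0.187], [0.1532, -0.0024, -0.1812]), (0.32, [0.4611, -0.2737, 0.2256], [0.1142, 0.0011, -0.0023])]
scene pointer_tip [(0.82, [0.5199, -0.2528, 0.0047], [0.3353, -0.0025, -0.0641])]
scene tree_foot [(0.95, [0.6275, -0.2253, 0.0058], [0.3344, 0.0009, -0.1751])]
```

View pics/w9.png

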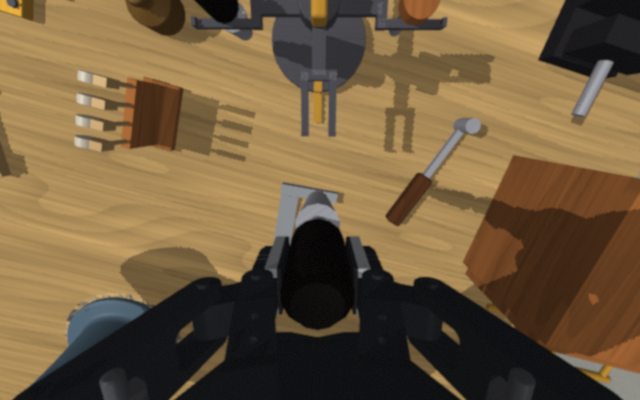

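View pics/s9.png

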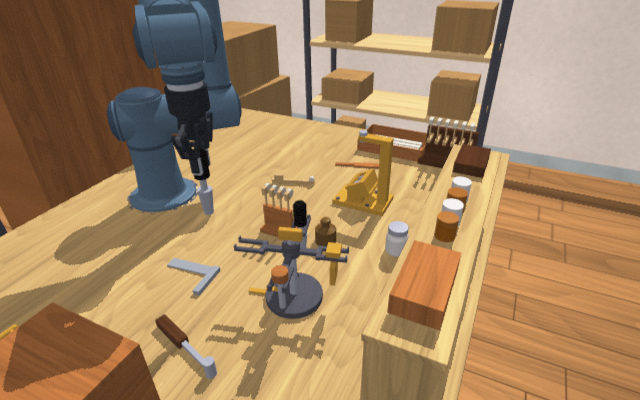

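```bash
python3 - <<'E'
from h import *
o=bot.observe()
s=imaging.snapshot('wrist')
overlay(s,o,[.6277,-.2257],-164,-164,'ov9',(270,0,370,140),5)
E
```

```text
(no output)
```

View pics/ov9.png

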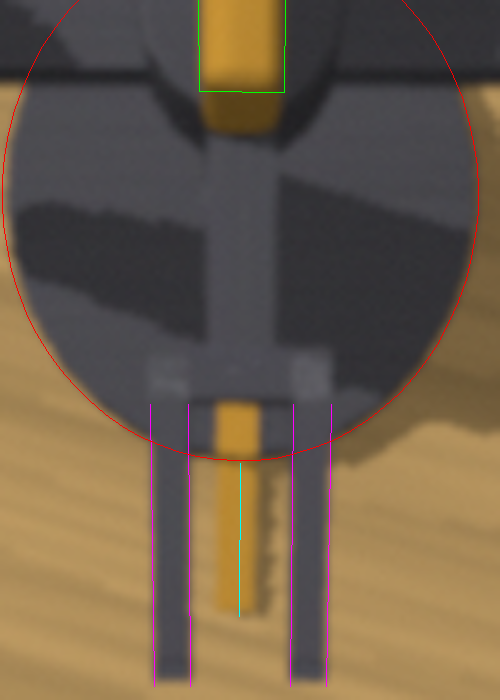

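>>> play_rows --hand '[0, 0, 0, 0, 0, 0, 0, 0, 0]' --slide '[[2, 0.08, 0], [2.5, 0, 0], [2.5, 0, 0], [2.5, 0, 0], [2.5, 0, 0], [2, 0, 0], [1.3, 0, 0], [0, 0, 0], [0, 0, 0]]' --angular '[[0, 0, 0], [0, 0, 0], [0, 0, 0], [0, 0, 0], [0, 0, 0], [0, 0, 0], [0, 0, 0], [0, 0, 0], [0, 0, 0]]'

```text
clock: 23.1
ee_pos: [0.4592, -0.275, 0.1876]
ee_rot: [[0.002, 0.276, -0.961], [0.001, -0.961, -0.276], [-1.0, -0.0, -0.002]]
force: [0.4, -1.2, -1.3]
grip_width: 0.351
```

```bash
python3 - <<'E'
from h import *
o=bot.observe();R=np.array(o['ee_rot']);print(rd(o['ee_pos']),rd(o['force'],1),o['clock'])
for n in ['wrist','scene']:
  s=imaging.snapshot(n); save(s,n[0]+'10')
  if n=='scene': cv2.imwrite('pics/s10z.png',cv2.resize(np.array(s['image'])[180:330,160:380,::-1],None,fx=3.5,fy=3.5,interpolation=cv2.INTER_CUBIC))
  for q in ['mandrel','mandrel_collar','mandrel_top','fork_seat','fork_tip']:
    r=spotter.pinpoint(s,q)
    print(n,q,[(round(x['p'],2),rd(cam2w(s,x['centre'],o)),rd(R.T@(cam2w(s,x['centre'],o)-o['ee_pos']))) for x in r[:1]])
E
```

```text
[0.4592, -0.275, 0.1876] [0.4, -1.2, -1.3] 23.1
wrist mandrel [(0.89, [0.4575, -0.2783, 0.073], [0.1146, 0.0028, 0.0027])]
wrist mandrel_collar []
wrist mandrel_top [(0.72, [0.4544, -0.2749, 0.2218], [-0.0342, -0.0014, 0.0044])]
wrist fork_seat [(0.74, [0.6314, -0.227, 0.0012], [0.1868, 0.0015, -0.1784])]
wrist fork_tip []
scene mandrel [(0.66, [0.4638, -0.272, 0.0674], [0.1202, -0.0015, -0.0051])]
scene mandrel_collar [(0.79, [0.4576, -0.2767, 0.1669], [0.0207, 0.0012, 0.002])]
scene mandrel_top [(0.65, [0.4543, -0.2733, 0.2266], [-0.0389, -0.003, 0.0041])]
scene fork_seat [(0.85, [0.541, -0.2513, 0.1496], [0.0382, -0.0002, -0.0851])]
scene fork_tip [(0.59, [0.5112, -0.2575, 0.1493], [0.0384, -0.0025, -0.0548])]
```

View pics/w10.png

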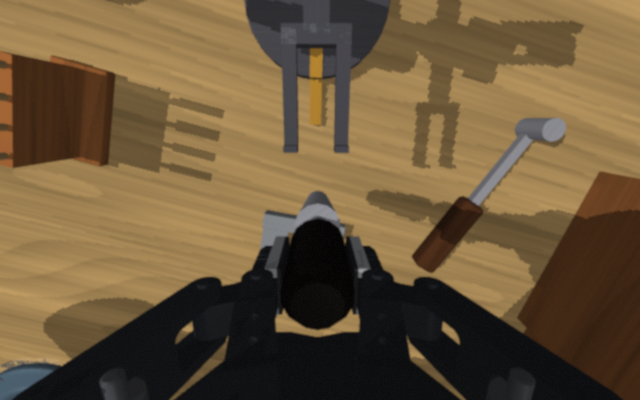

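View pics/s10z.png

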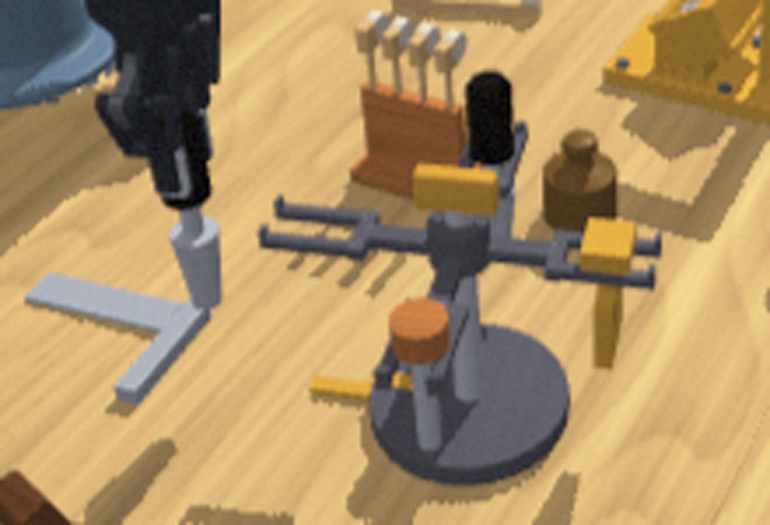

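The fork prongs (290 and 342) bracket the mandrel's line (318), and the neck is level with the prongs. Moving in level.

>>> play_rows --hand '[0, 0, 0, 0, 0, 0, 0]' --slide '[[0, -0.06, -0.5], [0, 0, -1], [0, 0, -1], [0, 0, -1], [0, 0, -1], [0, 0, -0.5], [0, 0, 0]]' --angular '[[0, 0, 0], [0, 0, 0], [0, 0, 0], [0, 0, 0], [0, 0, 0], [0, 0, 0], [0, 0, 0]]'

```text
clock: 24.4
ee_pos: [0.5074, -0.2599, 0.1869]
ee_rot: [[0.001, 0.277, -0.961], [0.002, -0.961, -0.277], [-1.0, -0.001, -0.002]]
force: [0.5, -0.7, -1.7]
grip_width: 0.354
```

```bash
python3 - <<'E'
from h import *
o=bot.observe();R=np.array(o['ee_rot']);print(rd(o['ee_pos']),rd(o['force'],1),o['clock'])
for n in ['wrist','scene']:
  s=imaging.snapshot(n); save(s,n[0]+'11')
  if n=='scene': cv2.imwrite('pics/s11z.png',cv2.resize(np.array(s['image'])[180:330,160:380,::-1],None,fx=3.5,fy=3.5,interpolation=cv2.INTER_CUBIC))
E
```

```text
[0.5074, -0.2599, 0.1869] [0.5, -0.7, -1.7] 24.4
```

View pics/w11.png

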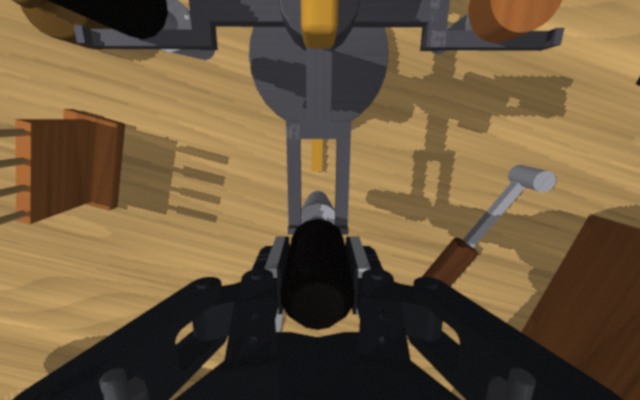

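View pics/s11z.png

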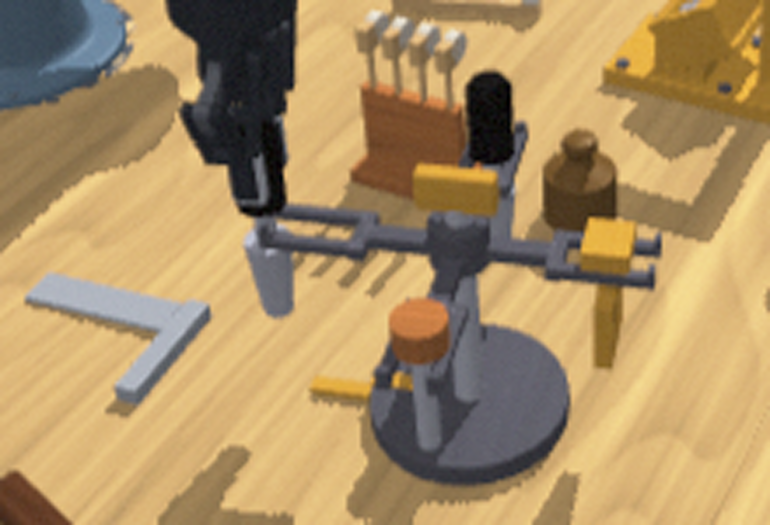

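>>> play_rows --hand '[0, 0, 0, 0, 0, 0]' --slide '[[0, 0.03, -0.7], [0, 0, -0.8], [0, 0, -0.8], [0, 0, -0.6], [0, 0, -0.3], [0, 0, 0]]' --angular '[[0, 0, 0], [0, 0, 0], [0, 0, 0], [0, 0, 0], [0, 0, 0], [0, 0, 0]]'

```text
clock: 25.1
ee_pos: [0.5379, -0.2515, 0.1869]
ee_rot: [[0.001, 0.277, -0.961], [0.002, -0.961, -0.277], [-1.0, -0.001, -0.002]]
force: [-0.1, 0.3, -2.1]
grip_width: 0.357
```

```bash
python3 - <<'E'
from h import *
o=bot.observe();R=np.array(o['ee_rot']);print(rd(o['ee_pos']),rd(o['force'],1),rd(o['wrist_torque'],2),o['clock'])
for n in ['wrist','scene']:
  s=imaging.snapshot(n); save(s,n[0]+'12')
  if n=='scene': cv2.imwrite('pics/s12z.png',cv2.resize(np.array(s['image'])[180:330,160:380,::-1],None,fx=3.5,fy=3.5,interpolation=cv2.INTER_CUBIC))
  for q in ['mandrel','mandrel_collar','mandrel_top','fork_seat','fork_tip']:
    r=spotter.pinpoint(s,q)
    print(n,q,[(round(x['p'],2),rd(cam2w(s,x['centre'],o)),rd(R.T@(cam2w(s,x['centre'],o)-o['ee_pos']))) for x in r[:1]])
E
```

```text
[0.5379, -0.2515, 0.1869] [-0.1, 0.3, -2.1] [0.02, 0.07, 0.02] 25.1
wrist mandrel [(0.85, [0.5335, -0.2509, 0.0726], [0.1143, -0.0017, 0.0042])]
wrist mandrel_collar [(0.78, [0.536, -0.2529, 0.1624], [0.0246, 0.0008, 0.0022])]
wrist mandrel_top [(0.76, [0.5309, -0.2495, 0.2272], [-0.0402, -0.004, 0.0061])]
wrist fork_seat [(0.64, [0.6233, -0.2256, 0.1888], [-0.0017, -0.0013, -0.0893])]
wrist fork_tip [(0.46, [0.5353, -0.2531, 0.1634], [0.0235, 0.0008, 0.0029])]
scene mandrel [(0.69, [0.5424, -0.2519, 0.0706], [0.1164, 0.0018, -0.0041])]
scene mandrel_collar [(0.55, [0.5346, -0.2525, 0.1633], [0.0236, 0.0001, 0.0035])]
scene mandrel_top [(0.67, [0.5343, -0.2491, 0.2233], [-0.0363, -0.0034, 0.0027])]
scene fork_seat [(0.77, [0.5383, -0.2508, 0.1508], [0.0362, -0.0005, -0.0006])]
scene fork_tip [(0.76, [0.5104, -0.2598, 0.1483], [0.0386, 0.0003, 0.0287])]
```

View pics/w12.png

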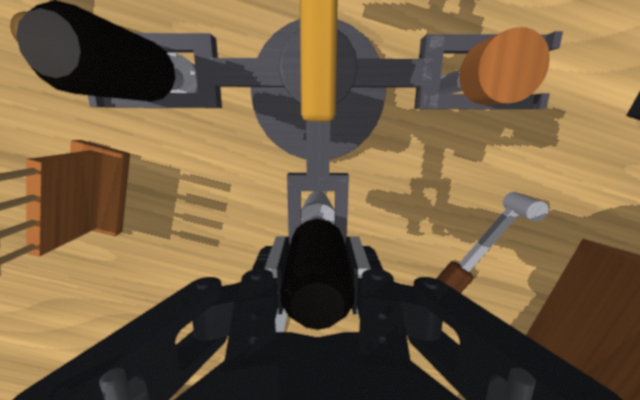

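View pics/s12z.png

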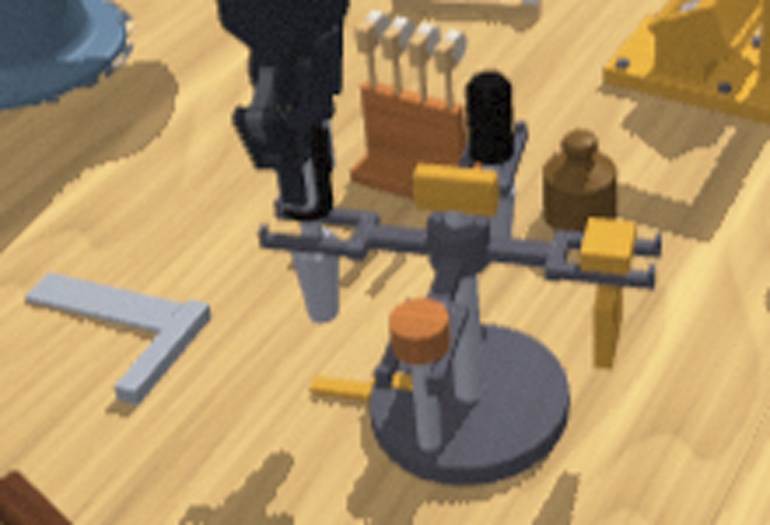

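>>> play_rows --hand '[0, 0, 0, 0, 0, 0, 0]' --slide '[[0.2, 0, -0.1], [0.2, 0, 0], [0.2, 0, 0], [0.2, 0, 0], [0.2, 0, 0], [0.1, 0, 0], [0, 0, 0]]' --angular '[[0, 0, 0], [0, 0, 0], [0, 0, 0], [0, 0, 0], [0, 0, 0], [0, 0, 0], [0, 0, 0]]'

```text
clock: 26.4
ee_pos: [0.5384, -0.2513, 0.1757]
ee_rot: [[0.001, 0.276, -0.961], [0.002, -0.961, -0.276], [-1.0, -0.002, -0.001]]
force: [0.1, 0.6, -1.6]
grip_width: 0.353
```

>>> play_rows --hand '[0, 0, 0]' --slide '[[0.1, 0, 0], [0, 0, 0], [0, 0, 0]]' --angular '[[0, 0, 0], [0, 0, 0], [0, 0, 0]]'

```text
clock: 26.7
ee_pos: [0.5385, -0.2514, 0.175]
ee_rot: [[0.001, 0.276, -0.961], [0.002, -0.961, -0.276], [-1.0, -0.001, -0.002]]
force: [0.2, -0.4, -1.5]
grip_width: 0.352
```

>>> play_rows --hand '[0, 0, 0]' --slide '[[0.1, 0, 0], [0, 0, 0], [0, 0, 0]]' --angular '[[0, 0, 0], [0, 0, 0], [0, 0, 0]]'

```text
clock: 27.0
ee_pos: [0.5385, -0.2514, 0.174]
ee_rot: [[0.001, 0.276, -0.961], [0.002, -0.961, -0.276], [-1.0, -0.001, -0.002]]
force: [-0.3, -0.2, -1.0]
grip_width: 0.359
```

>>> play_rows --hand '[0, 0, 0]' --slide '[[0.1, 0, 0], [0, 0, 0], [0, 0, 0]]' --angular '[[0, 0, 0], [0, 0, 0], [0, 0, 0]]'

```text
clock: 27.3
ee_pos: [0.5385, -0.2514, 0.173]
ee_rot: [[0.001, 0.276, -0.961], [0.002, -0.961, -0.276], [-1.0, -0.001, -0.002]]
force: [0.4, -0.3, -1.0]
grip_width: 0.355
```

>>> play_rows --hand '[0, 0, 0]' --slide '[[0.1, 0, 0], [0, 0, 0], [0, 0, 0]]' --angular '[[0, 0, 0], [0, 0, 0], [0, 0, 0]]'

```text
clock: 27.6
ee_pos: [0.5387, -0.2516, 0.1729]
ee_rot: [[0.002, 0.276, -0.961], [0.001, -0.961, -0.276], [-1.0, -0.001, -0.002]]
force: [-2.5, 1.9, 4.5]
grip_width: 0.353
```

>>> play_rows --hand '[0, 0, 0]' --slide '[[0.1, 0, 0], [0, 0, 0], [0, 0, 0]]' --angular '[[0, 0, 0], [0, 0, 0], [0, 0, 0]]'

```text
clock: 27.9
ee_pos: [0.5389, -0.252, 0.1728]
ee_rot: [[0.002, 0.276, -0.961], [0.0, -0.961, -0.276], [-1.0, 0.0, -0.002]]
force: [-4.4, 1.0, 8.3]
grip_width: 0.35
```

Contact at about 8 N, as expected at this height. I'll check the picture before releasing.

```bash
python3 - <<'E'
from h import *
o=bot.observe();R=np.array(o['ee_rot'])
for n in ['wrist','scene']:
  s=imaging.snapshot(n); save(s,n[0]+'13')
  if n=='scene': cv2.imwrite('pics/s13z.png',cv2.resize(np.array(s['image'])[200:300,210:330,::-1],None,fx=6,fy=6,interpolation=cv2.INTER_CUBIC))
  for q in ['mandrel','mandrel_collar','mandrel_top']:
    r=spotter.pinpoint(s,q)
    print(n,q,[(round(x['p'],2),rd(cam2w(s,x['centre'],o))) for x in r[:1]])
E
```

```text
wrist mandrel [(0.8, [0.5375, -0.2525, 0.0594])]
wrist mandrel_collar [(0.79, [0.5351, -0.2551, 0.1521])]
wrist mandrel_top [(0.91, [0.5362, -0.251, 0.2096])]
scene mandrel [(0.61, [0.5407, -0.2538, 0.0566])]
scene mandrel_collar [(0.75, [0.5382, -0.2557, 0.1512])]
scene mandrel_top [(0.62, [0.534, -0.2468, 0.2114])]
```

View pics/s13z.png

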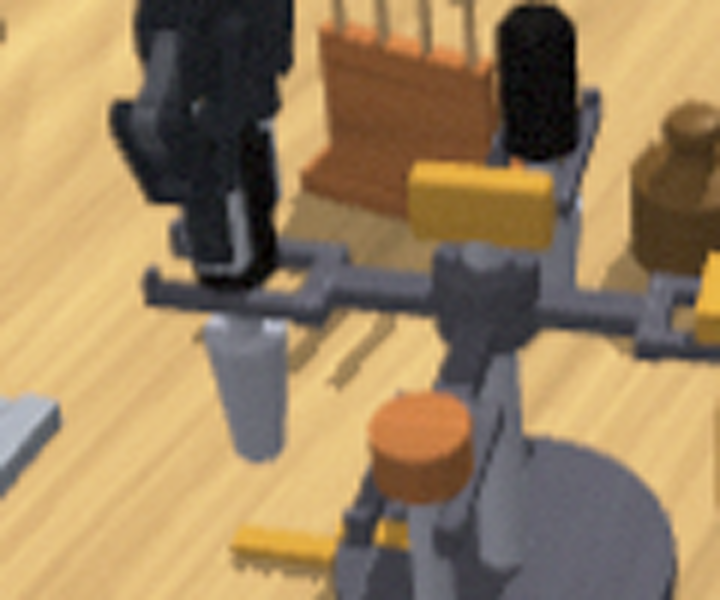

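The handle is on the prongs with the neck between them. Release.

>>> play_rows --hand '[0, 38, 42, 48, 55, 65, 70, 70, 70]' --slide '[[-0.1, 0, 0], [0, 0, 0], [0, 0, 0], [0, 0, 0], [0, 0, 0], [0, 0, 0], [0, 0, 0], [0, 0, 0], [0, 0, 0]]' --angular '[[0, 0, 0], [0, 0, 0], [0, 0, 0], [0, 0, 0], [0, 0, 0], [0, 0, 0], [0, 0, 0], [0, 0, 0], [0, 0, 0]]'

```text
clock: 29.2
ee_pos: [0.5385, -0.2514, 0.172]
ee_rot: [[0.001, 0.276, -0.961], [0.002, -0.961, -0.276], [-1.0, -0.001, -0.002]]
force: [0.6, 0.6, 1.0]
grip_width: 0.697
```

```bash
python3 - <<'E'
from h import *
o=bot.observe();print(rd(o['ee_pos']),rd(o['force'],1),o['grip_width'])
s=imaging.snapshot('wrist'); save(s,'w14')
E
```

```text
[0.5385, -0.2514, 0.172] [0.6, 0.6, 1.0] 0.6970224630462342
```

View pics/w14.png

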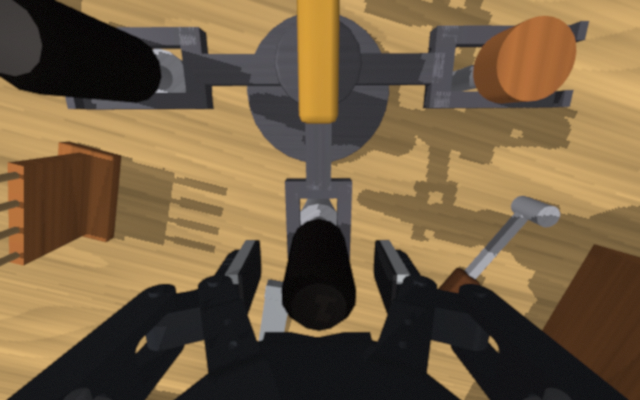

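The pads are clear of the handle (282–355 px) on both sides and the mandrel stays upright. Rising.

>>> play_rows --hand '[70, 70, 70, 70, 70, 70, 70, 70, 70, 70, 70, 70, 70, 70, 70, 70]' --slide '[[-0.5, 0, 0], [-1, 0, 0], [-1, 0, 0], [-1.5, 0, 0], [-1.5, 0, 0], [-2, 0, 0], [-2, 0, 0], [-2, 0, 0], [-2, 0, 0], [-1.5, 0, 2], [0, 0, 2.5], [0, 0, 2.5], [0, 0, 2], [0, 0, 0], [0, 0, 0], [0, 0, 0]]' --angular '[[0, 0, 0], [0, 0, 0], [0, 0, 0], [0, 0, 0], [0, 0, 0], [0, 0, 0], [0, 0, 0], [0, 0, 0], [0, 0, 0], [0, 0, 0], [0, 0, 0], [0, 0, 0], [0, 0, 0], [0, 0, 0], [0, 0, 0], [0, 0, 0]]'

```text
clock: 30.85
ee_pos: [0.4524, -0.2764, 0.3225]
ee_rot: [[0.002, 0.277, -0.961], [0.001, -0.961, -0.277], [-1.0, -0.001, -0.002]]
force: [-0.4, 0.5, -0.0]
grip_width: 0.699
```

```bash
python3 - <<'E'
from h import *
o=bot.observe();print(rd(o['ee_pos']),rd(o['force'],1))
s0=None
for n in ['wrist','scene']:
  s=imaging.snapshot(n); save(s,n[0]+'15')
  if n=='scene': cv2.imwrite('pics/s15z.png',cv2.resize(np.array(s['image'])[190:310,190:370,::-1],None,fx=4.4,fy=4.4,interpolation=cv2.INTER_CUBIC))
  else: overlay(s,o,[.6277,-.2257],-164,-164,'ov15',(250,20,390,160),5)
  for q in ['mandrel','mandrel_collar','mandrel_top','pointer_tip','fork_tip']:
    r=spotter.pinpoint(s,q)
    print(n,q,[(round(x['p'],2),rd(cam2w(s,x['centre'],o))) for x in r[:2]])
print(bot.observe()['clock'])
E
```

```text
[0.4524, -0.2764, 0.3225] [-0.4, 0.5, -0.0]
wrist mandrel [(0.6, [0.5337, -0.2535, 0.0594])]
wrist mandrel_collar []
wrist mandrel_top [(0.89, [0.5369, -0.2504, 0.2082]), (0.44, [0.5362, -0.251, 0.1476])]
wrist pointer_tip [(0.68, [0.522, -0.2559, 0.0057])]
wrist fork_tip [(0.94, [0.5138, -0.2646, 0.1477])]
scene mandrel [(0.61, [0.5419, -0.2516, 0.0568])]
scene mandrel_collar [(0.72, [0.537, -0.251, 0.1517])]
scene mandrel_top []
scene pointer_tip [(0.56, [0.5229, -0.2531, 0.0054])]
scene fork_tip [(0.62, [0.5106, -0.2598, 0.1506]), (0.47, [0.6117, 0.2376, 0.0044])]
31.45
```

View pics/s15z.png

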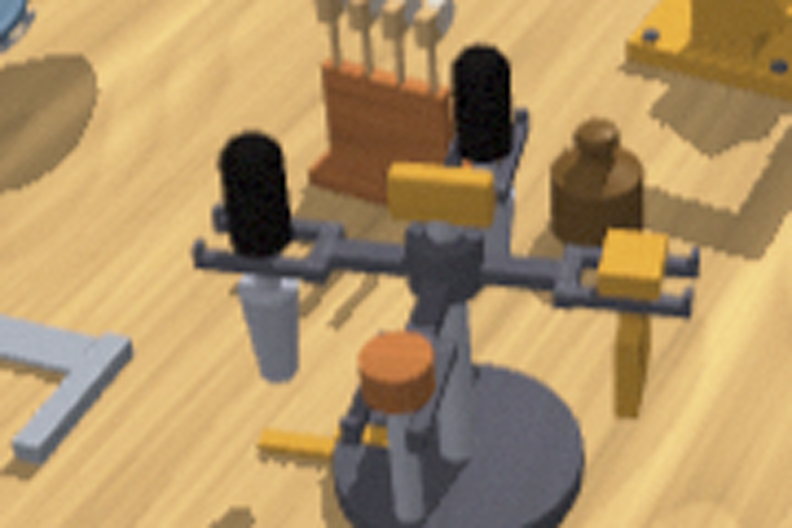

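View pics/ov15.png

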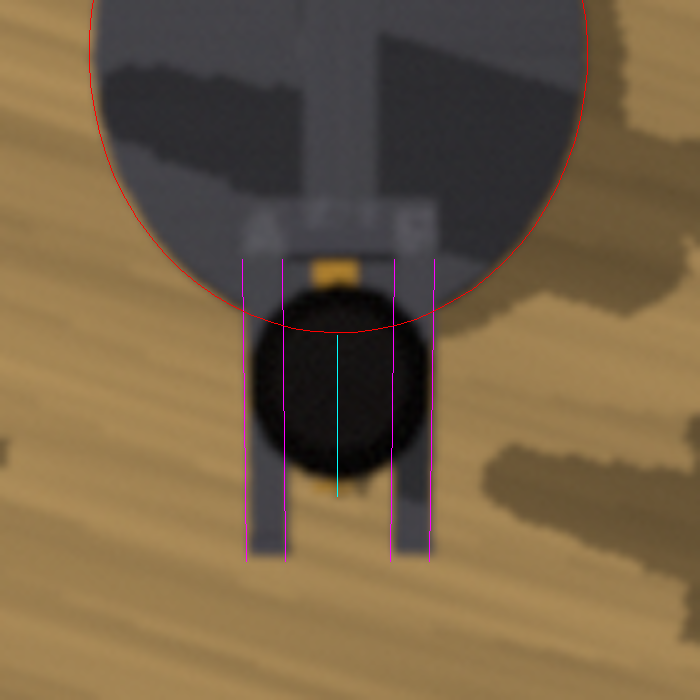

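View pics/s15.png

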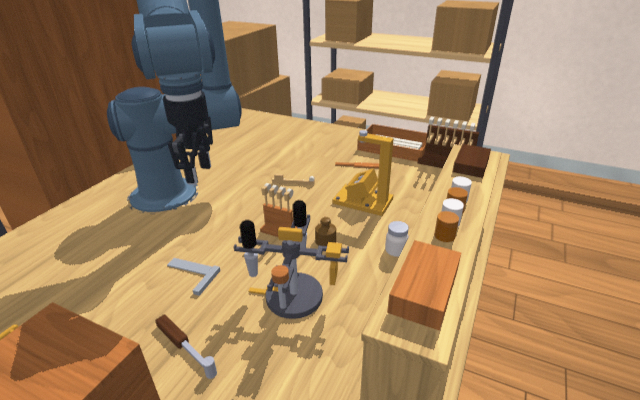

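```bash
python3 - <<'E'
from h import *
print(bot.finish_job())
E
```

```text
the job is handed in; nothing more can be done
None
```

The mandrel is out of the jig and hanging upright by its neck in the empty fork, and the job was handed in at about 31.5 s of the 72 s.

- **Tree:** I gripped the knob bar and turned the head about 34° clockwise, until the empty fork stood over the brass pointer. In the last wrist picture, taken after hanging, the fork's centre line lies within about 1° of the pointer. That is a slight offset, under 1 mm by eye.
- **Mandrel:** I took the handle along its slope and rocked it 10.5° left, then 10.6° right, easing it up about 7 mm. I then brought it back to centre and drew it out along its axis. The wrist force readings at the stops between moves stayed under about 10 N.
- **Hanging:** The neck went in level from outside and the handle was lowered until it touched at about 8 N. I relaxed the press, opened the jaws and moved the gripper up and clear.

**Last checks:** The networks put the collar at 152 mm and the top at 208 mm, where 150 and 210 mm are nominal. The collar is about 94 mm from the turning axis, against 95 mm nominal. The networks' readings of the mandrel's points differed by a few mm between the wrist and scene cameras. The mandrel hung still and upright with the robot touching nothing. In the scene picture the bystander items showed no sign of having moved. No check failed.

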